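Unstack the dye table and put each thing in its dish

ROBOT

A 6-joint arm with a two-finger parallel gripper is mounted at the origin on a cart in front of the work surface, level with it; the furniture and walls round the work are solid. World frame = base frame: x ahead of the robot, y to its left, z up, the work surface at z = 0. Lengths are in m, angles in rad, forces in N, time in s.
With the tool pointing down it reaches from about 0.375 to 0.9 m from the base axis. Payload 3.1 kg.
Tool frame: the origin (TCP) lies at the very end of the fingers, on their centre line; the grasp point (between the pads) lies 19 mm behind it; z points along the fingers, y is the direction in which the jaws open and shut (so a half turn about z gives the same grasp; the last joint's range is limited). The gripper opens to 87 mm and grips with 3 to 60 N. Pads are 19 mm wide; open, the fingers measure 117 mm over their backs; the gripper's body (75 mm by 190 mm) begins 51 mm behind the grasp point.
Start: joints at [-0.178, 0.527, 1.433, -0, 1.181, -0.178], TCP at [0.625, 0, 0.223] pointing down, gripper open.
Joint ranges: [-3.08, 3.08], [-0.75, 2.2], [0.22, 2.44], [-1.43, 4.57], [0, 2.65], [-2.85, 2.85]. Speed limits (rad/s): [2.79, 2.79, 3.14, 3.14, 3.14, 3.14].

INTERFACE

Orientations are given as a unit quaternion [x, y, z, w].
In Python, from rig import robot, optics gives the robot as it stands.
- The arm moves only by the shell command python3 -m inch 'ROWS' [FORCE]. ROWS is JSON, a list of rows, each an object of numbers: "ax", "ay", "az": the turn, a rotation vector about the tool's x, y, z in rad; "dx", "dy", "dz": the shift along the tool's x, y, z in mm; "gripper": the opening in per cent of the stroke, from 0 (shut) to 100 (fully open). In form: [{"ax": .., "ay": .., "az": .., "dx": .., "dy": .., "dz": .., "gripper": ..}, ...]. A call has 1 to 8 rows; each row shifts and turns the commanded pose from where the row before left it, along the tool's axes as they then stand; what a row does not reach is not made up. A row lasts 1/10 s, in which the tool goes at most 50 mm and 8.59 degrees, less where a joint would pass 70% of its speed; a pose out of reach is approached as far as the arm can. A call with a gripper value outside its range is refused whole. The fingers move at their own pace and stop on an object; FORCE is the grip in N (left out, the last holds). Time passes only in rows, so rows that do not move let the fingers close. It gives the time, the measured TCP pose, the force and the opening at its end, in the units of the state.
- robot.get_obs(): the state, without advancing time (a new reading comes with each control period).
- optics.camera(name): name is "scene" or "side" or "wrist"; returns a dict with "img" (480x640x3 uint8, red, green, blue), "depth" (480x640 float32, m along the optical axis (not along the pixel's ray), 0 where there is no reading), "camera_matrix" (3x3 intrinsics, pixels), "position" and "attitude" of the camera in the world. Camera axes: x right, y up, looking along -z (the intrinsics and any distortion apply to the point x, -y, -z); pixel columns grow to the right and rows downward; lengths in m; the calibration is good to about 2 mm. A picture is of the moment at which its call begins.
- robot.hand_in(): hands the job in, once; it reports no verdict.
The state is a dict: "time": time; "q": joint angles; "joint_velocities": joint speeds; "joint_torque": joint torques, N m; "position": TCP position; "tool_rot": TCP orientation; "ft_force": force on the tool from outside, world axes, zero at the start; "moment": the same for the moment, N m; "grip_width": finger opening in m.
Only numpy, scipy, OpenCV 4.12 (cv2) and the standard library are available. Lean on these libraries where they do the work, as an engineer would, in place of code of your own. Each camera call takes 0.05 s, during which the arm holds its last target.

TASK

Take the two stacks on the dye table apart and stand each thing flat and upright inside the dish meant for it: the black jar in the largest round saucer, the white powder jar that the brush lies on in the middle one, the loose nozzle cap in the smallest one and the brush, bristles down, in the oblong dish. Move one thing at a time and set it down gently: do not drop it or let anything topple, and leave the squeeze bottles and the beaker at the back where they stand.

Things in the scene. Friction and masses are not known exactly. Their poses are not given: they have to be found in the camera images.
- black_jar_center (a point): Black cylindrical jar with a black screw cap (cap fixed), paper label round it; the biggest jar. 90 mm high, 68 mm across the body, 70 mm across the cap (top 15 mm). It stands on the table at the start and carries the nozzle cap. About 0.3 kg. This point is its centre, half-way up (45 mm above its underside), z up.
- nozzle_cap_center (a point): Loose white squeeze-bottle cap with a pointed nozzle, 68 mm high: skirt 47 mm across and 29 mm high at the bottom, then a nozzle 20 mm across at its foot. It stands, nozzle up, on the black jar at the start. About 0.03 kg. This point is on its axis, half-way up (34 mm above its underside), z up.
- powder_jar_center (a point): White cylindrical jar with a coloured screw lid (lid fixed), smaller than the black jar: 66 mm high, 56 mm across the body, 58 mm across the lid (top 11 mm). It stands in the large saucer at the start and carries the brush (similar jars at the far back edge of the table are not part of the job). About 0.14 kg. This point is its centre, half-way up (33 mm above its underside), z up.
- scrub_brush_center (a point): Nail brush with an arched handle on top and bristles below, 30 mm wide (its x) by 86 mm long (its y) by 55 mm high; it can be gripped across its 30 mm width, and feels like a solid block of that size. It lies, bristles down, across the lid of the powder jar at the start. About 0.07 kg. This point is its centre, half-way up (27.5 mm above its underside), z up.
- large_saucer: Grey round drip saucer, the largest of three: 104 mm outside, 96 mm inside, 12 to 14 mm high, inner floor 4 mm above the table. At the start the powder jar stands in it. Fixed to the table. Origin: centre of its underside, on the table; z up.
- medium_saucer: Grey round drip saucer, the middle one of three: 88 mm outside, 80 mm inside, 12 to 14 mm high, inner floor 4 mm above the table. Empty at the start. Fixed to the table. Origin: centre of its underside, on the table; z up.
- small_saucer: Grey round drip saucer, the smallest of three: 72 mm outside, 64 mm inside, 12 to 14 mm high, inner floor 4 mm above the table. Empty at the start. Fixed to the table. Origin: centre of its underside, on the table; z up.
- brush_dish: Grey oblong dish, 58 mm (its x) by 114 mm (its y) outside, 50 by 106 mm inside, 12 to 14 mm high, inner floor 4 mm above the table. Empty at the start. Fixed to the table. Origin: centre of its underside, on the table; z up.
- bottle_center (a point): Bystander: loose squeeze bottle with a nozzle, 66 mm across, 225 mm high, standing at the back right (the one nearer the robot; a like one farther back is fixed). This point is on its axis, 112 mm above the table.
- beaker_center (a point): Bystander: loose open beaker, 78 mm across the rim, 109 mm high, standing at the back left. This point is on its axis, 54.5 mm above the table.

How it is judged:
At the end, for the whole second after the job is handed in: Black jar in the large saucer (axis within 16 mm of its centre), powder jar in the medium saucer (14 mm), nozzle cap in the small saucer (11 mm), brush in the oblong dish (16 mm), each resting on the dish's floor (within 3 mm), upright within 0.08 rad and at rest (horizontal distance between black_jar_center and large_saucer below 0.016 m and z of black_jar_center in the frame of large_saucer below 0.052 m and angle between each of black_jar_center, powder_jar_center, nozzle_cap_center, scrub_brush_center's own z axis and vertical below 0.08 rad and linear speed of each of black_jar, powder_jar, nozzle_cap, scrub_brush below 0.01 m/s and horizontal distance between powder_jar_center and medium_saucer below 0.014 m and z of powder_jar_center in the frame of medium_saucer below 0.04 m and horizontal distance between nozzle_cap_center and small_saucer below 0.011 m and z of nozzle_cap_center in the frame of small_saucer below 0.041 m and horizontal distance between scrub_brush_center and brush_dish below 0.016 m and z of scrub_brush_center in the frame of brush_dish below 0.0345 m); the robot touches nothing.
It fails at once if one of the four things is dropped or thrown (faster than 0.7 m/s while the fingers do not touch it) ((linear speed of black_jar above 0.7 m/s and contact force between the fingers and black_jar below 0.05 N) or (linear speed of powder_jar above 0.7 m/s and contact force between the fingers and powder_jar below 0.05 N) or (linear speed of nozzle_cap above 0.7 m/s and contact force between the fingers and nozzle_cap below 0.05 N) or (linear speed of scrub_brush above 0.7 m/s and contact force between the fingers and scrub_brush below 0.05 N)).
It fails at once if one of the four things topples over (angle between any of black_jar_center, powder_jar_center, nozzle_cap_center, scrub_brush_center's own z axis and vertical above 1 rad).
It fails at once if the bottle or the beaker is shifted by more than 30 mm (distance of any of bottle_center, beaker_center from where it was at the start of the episode above 0.03 m).
It also fails if it takes over 120 s, if anything falls off the work surface, if the arm or the gripper's body presses on something with over 40 N, if the wrist force passes 120 N, or if a joint passes its speed limit or range.

## Working session

There is one attempt and no reset: what is moved stays moved. The work goes in short steps, Python scripts to look and compute and a shell command to move; the robot and the scene stay as the last step left them, time stands still between calls to the robot, and variables do not carry over. Pictures are saved under pics/ and viewed, and the job is handed in when it is done.

```bash
ls; mkdir -p pics
python3 - <<'E'
from rig import robot, optics
import cv2
o=robot.get_obs(); print(o)
for n in ("scene","side","wrist"):
    c=optics.camera(n); cv2.imwrite(f"pics/{n}0.png",c["img"][:,:,::-1]); print(n,c["camera_matrix"],c["position"],c["attitude"])
    print([k for k in c])
E
```

```text
pics
{'time': 0.0, 'q': array([-1.78497144e-01,  5.28443287e-01,  1.43386463e+00, -4.71039268e-05,
        1.18138608e+00, -1.78531425e-01]), 'joint_velocities': array([ 2.66130055e-05, -1.00722561e-03, -1.36889069e-03, -1.56009502e-03,
        1.36160724e-03, -3.88754918e-04]), 'joint_torque': array([-5.45745443e-04, -4.40045428e+01, -1.76593530e+01,  6.32597599e-02,
        5.83207863e-02, -1.53719384e-04]), 'position': array([6.24288841e-01, 1.46027913e-04, 2.21597664e-01]), 'tool_rot': array([ 7.07087932e-01,  7.07124849e-01, -6.17099661e-04, -8.50631910e-04]), 'ft_force': array([-0.03145532, -0.74263755,  0.5380875 ]), 'moment': array([ 0.03569321, -0.02401225, -0.00780907]), 'grip_width': 0.08655231603141493}
scene [[574.94189753   0.         323.4267246 ]
 [  0.         574.94189753 248.31292926]
 [  0.           0.           1.        ]] [-0.30184919 -0.69228368  0.75110513] [ 0.44756494 -0.22775139 -0.37921395  0.7771819 ]
['img', 'depth', 'camera_matrix', 'position', 'attitude']
side [[460.36508061   0.         315.48747747]
 [  0.         460.36508061 236.79263209]
 [  0.           0.           1.        ]] [0.18926841 0.9858482  0.57592635] [-0.11282991  0.53257025  0.8224864  -0.16478612]
['img', 'depth', 'camera_matrix', 'position', 'attitude']
wrist [[422.83002525   0.         324.36555452]
 [  0.         422.83002525 242.70238998]
 [  0.           0.           1.        ]] [0.62500259 0.08093979 0.38387462] [-1.46840886e-01  5.30625884e-04 -9.54826077e-04  9.89159523e-01]
['img', 'depth', 'camera_matrix', 'position', 'attitude']
```

View pics/scene0.png

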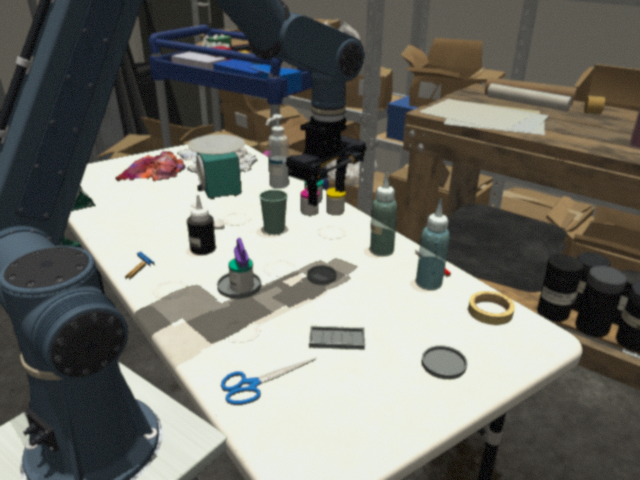

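View pics/side0.png

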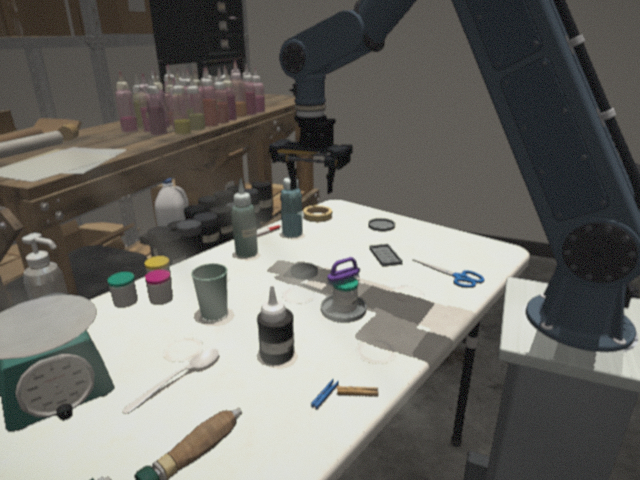

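View pics/wrist0.png

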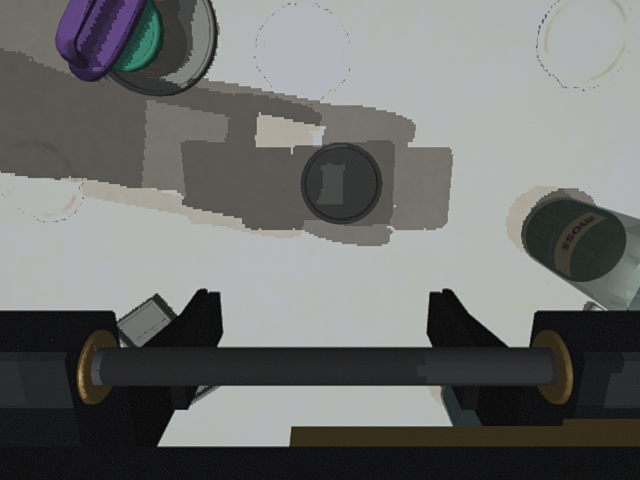

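The scene view shows the black jar and nozzle cap at (202,235), the powder jar and brush in the large saucer at (240,278), and the small saucer at (322,274). The oblong dish is at (337,337), the medium saucer at (444,361), the beaker at (274,212) and the bottle at (432,250). Next I'll measure from the point clouds.

```bash
cat > h.py <<'E'
from rig import robot, optics
import numpy as np, cv2
from scipy.spatial.transform import Rotation as R
from scipy.optimize import least_squares
def cloud(name):
    c=optics.camera(name); d=c["depth"]; K=c["camera_matrix"]
    v,u=np.mgrid[:480,:640]
    P=np.stack([(u-K[0,2])/K[0,0]*d,-(v-K[1,2])/K[1,1]*d,-d],-1)
    W=P@R.from_quat(c["attitude"]).as_matrix().T+c["position"]
    W[d<=0]=np.nan
    return c,W
def near(W,img,xy,r,z0,z1):
    m=(np.hypot(W[...,0]-xy[0],W[...,1]-xy[1])<r)&(W[...,2]>z0)&(W[...,2]<z1)
    return W[m],img[m]
def circ(P,rad=None):
    c0=np.nanmedian(P[:,:2],0)
    if rad is None:
        f=lambda p:np.hypot(P[:,0]-p[0],P[:,1]-p[1])-p[2]; x=[*c0,.04]
    else:
        f=lambda p:np.hypot(P[:,0]-p[0],P[:,1]-p[1])-rad; x=c0
    s=least_squares(f,x,loss="soft_l1",f_scale=.002); return s.x, np.median(abs(f(s.x)))
E
python3 - <<'E'
from h import *
px={"scene":dict(black=(202,240),cap=(200,205),beak=(274,222),pw=(240,283),sm=(322,274),dish=(337,337),med=(444,361),bottle=(432,265),b2=(382,240),table=(280,330)),
"side":dict(black=(275,340),cap=(272,306),pw=(347,296),brush=(345,268),sm=(304,270),dish=(385,255),med=(381,225),beak=(211,295),table=(450,250))}
for n in px:
    c,W=cloud(n); np.save(n+"W.npy",W); np.save(n+"I.npy",c["img"])
    for k,(u,v) in px[n].items(): print(n,k,np.round(W[v,u],3))
E
```

```text
scene black [0.529 0.32  0.043]
scene cap [0.551 0.341 0.126]
scene beak [0.722 0.248 0.041]
scene pw [0.463 0.122 0.028]
scene sm [0.645 0.025 0.001]
scene dish [ 0.471 -0.148  0.001]
scene med [ 0.541 -0.358  0.002]
scene bottle [ 0.745 -0.214  0.071]
scene b2 [ 0.812 -0.039  0.047]
scene table [ 0.416 -0.04  -0.   ]
side black [0.536 0.374 0.057]
side cap [0.549 0.356 0.116]
side pw [0.471 0.161 0.045]
side brush [0.49  0.122 0.092]
side sm [0.641 0.015 0.004]
side dish [ 0.468 -0.153  0.002]
side med [ 0.538 -0.36   0.002]
side beak [0.729 0.298 0.066]
side table [ 0.305 -0.257  0.   ]
```

Run:
```python
from h import *
Ws={n:(np.load(n+"W.npy"),np.load(n+"I.npy")) for n in("scene","side")}
def both(xy,r,z0,z1): return [near(*Ws[n],xy,r,z0,z1)[0] for n in Ws]
for k,xy,r,z0,z1,rad in [("large",(.475,.135),.062,.009,.016,.050),("med",(.54,-.36),.062,.009,.018,.042),("small",(.643,.02),.055,.009,.018,.034),
  ("blackbody",(.545,.345),.06,.02,.07,.034),("blackcap",(.545,.345),.06,.078,.087,.035),("skirt",(.55,.347),.05,.096,.117,.0235),("nozzle",(.55,.347),.05,.122,.16,None),
  ("powder",(.475,.135),.045,.025,.055,.028),("lid",(.475,.135),.05,.061,.068,.029),("beak",(.74,.27),.08,.08,.108,.039),("bottle",(.76,-.2),.08,.03,.12,.033)]:
    Ps=both(xy,r,z0,z1)
    for P in Ps+[np.vstack(Ps)]:
        if len(P)>8: 
            s,e=circ(P,rad); s2,_=circ(P); print(k,len(P),np.round(s,4),round(e,4),"free",np.round(s2,4))
for nm,xy,r,z0,z1 in [("dish",(.47,-.15),.09,.008,.018),("brush",(.48,.13),.08,.073,.13)]:
    for P in both(xy,r,z0,z1):
        if len(P)<9: continue
        p=P[:,:2].astype(np.float32); (cx,cy),(w,h),a=cv2.minAreaRect(p); print(nm,len(P),cx,cy,w,h,a,np.percentile(P[:,2],[5,50,95]))
        print(np.round(cv2.boxPoints(((cx,cy),(w,h),a)),4).tolist())
    P=np.vstack(both(xy,r,z0,z1))[:,:2].astype(np.float32); print(cv2.minAreaRect(P))
```

```text
large 203 [0.4833 0.1477] 0.0036 free [0.4827 0.1472 0.0486]
large 189 [0.4837 0.1449] 0.0029 free [0.4831 0.1453 0.0479]
large 392 [0.4836 0.1466] 0.0025 free [0.4829 0.1465 0.0482]
med 243 [ 0.5339 -0.361 ] 0.0011 free [ 0.5339 -0.361   0.042 ]
med 97 [ 0.5368 -0.3577] 0.0014 free [ 0.5368 -0.3577  0.042 ]
med 340 [ 0.5344 -0.3604] 0.0015 free [ 0.5344 -0.3604  0.0422]
small 119 [0.6353 0.0188] 0.0014 free [0.6353 0.0188 0.0339]
small 122 [0.6378 0.0228] 0.0013 free [0.6378 0.0227 0.0337]
small 241 [0.6363 0.0207] 0.0017 free [0.6363 0.0207 0.0338]
blackbody 463 [0.5113 0.2993] 0.0075 free [0.5481 0.3444 0.0333]
blackbody 775 [0.5216 0.3977] 0.0066 free [0.5505 0.3449 0.034 ]
blackbody 1238 [0.5499 0.3447] 0.0009 free [0.5499 0.3447 0.034 ]
blackcap 125 [0.5501 0.3464] 0.0025 free [0.5468 0.3426 0.0308]
blackcap 164 [0.5509 0.3443] 0.0007 free [0.5503 0.3453 0.0341]
blackcap 289 [0.5509 0.3448] 0.0011 free [0.5498 0.3454 0.0338]
skirt 189 [0.5531 0.3484] 0.0026 free [0.5489 0.3436 0.0184]
skirt 356 [0.554  0.3444] 0.0022 free [0.5511 0.3496 0.0186]
skirt 545 [0.5542 0.3454] 0.0024 
[... 1776 characters left out ...]
94137573 0.0875265896320343 0.02906000427901745 52.43277359008789 [0.0829497  0.09159784 0.1217678 ]
[[0.44670000672340393, 0.10970000177621841], [0.46970000863075256, 0.09200000017881393], [0.5231000185012817, 0.16140000522136688], [0.5001000165939331, 0.17910000681877136]]
brush 514 0.48765838146209717 0.13938957452774048 0.08195070177316666 0.029476294293999672 54.27021789550781 [0.07616416 0.09172367 0.12250096]
[[0.45179998874664307, 0.11469999700784683], [0.4756999909877777, 0.09749999642372131], [0.5235999822616577, 0.164000004529953], [0.49959999322891235, 0.18129999935626984]]
((0.48539459705352783, 0.1362827867269516), (0.08963876217603683, 0.029523257166147232), 54.27021408081055)
```

```bash
python3 -m inch '[{"dx":27.2,"dy":-27.8},{"dx":27.2,"dy":-27.8},{"dx":27.2,"dy":-27.8},{"dx":27.2,"dy":-27.8},{"dx":27.2,"dy":-27.8},{"az":0.14},{"az":0.14},{"az":0.14}]'; python3 -m inch '[{"az":0.14},{"az":0.08},{"dz":0},{"dz":0}]'
python3 - <<'E'
from h import *
c,W=cloud("wrist"); cv2.imwrite("pics/w1.png",c["img"][:,:,::-1]); np.save("wW.npy",W);np.save("wI.npy",c["img"])
o=robot.get_obs(); print(o["position"],R.from_quat(o["tool_rot"]).as_matrix().round(3),o["grip_width"],o["ft_force"])
P,_=near(W,c["img"],(.485,.137),.08,.074,.13); print(len(P),cv2.minAreaRect(P[:,:2].astype(np.float32)),P[:,2].max())
E
```

```text
[6.24774231e-01 5.47142112e-05 2.22191247e-01] [[ 0.     1.    -0.001]
 [ 1.    -0.     0.   ]
 [ 0.    -0.001 -1.   ]] 0.0866505203757067 [-0.13014796  0.35889494  0.20597623]
5209 ((0.4859354496002197, 0.12927111983299255), (0.06502418220043182, 0.024954043328762054), 55.09714889526367) 0.125835887255987invalid input
invalid input
```

View pics/w1.png

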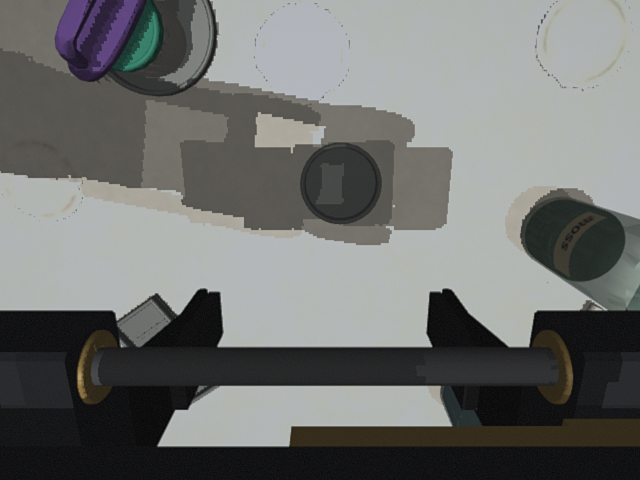

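The picture is unchanged because the arm didn't move. The rows were refused, so I'll try again with every key present.

```bash
python3 -m inch '[{"ax":0,"ay":0,"az":0,"dx":27.2,"dy":-27.8,"dz":0,"gripper":100},{"ax":0,"ay":0,"az":0,"dx":27.2,"dy":-27.8,"dz":0,"gripper":100},{"ax":0,"ay":0,"az":0,"dx":27.2,"dy":-27.8,"dz":0,"gripper":100},{"ax":0,"ay":0,"az":0,"dx":27.2,"dy":-27.8,"dz":0,"gripper":100},{"ax":0,"ay":0,"az":0,"dx":27.2,"dy":-27.8,"dz":0,"gripper":100}]' 20
```

```text
time: 0.8
position: [0.4848, 0.1369, 0.2226]
tool_rot: [0.707, 0.707, 0.0, 0.0]
ft_force: [0.5, 1.1, 0.2]
grip_width: 0.0872
```

```bash
python3 -m inch '[{"ax":0,"ay":0,"az":0.13,"dx":0,"dy":0,"dz":0,"gripper":100},{"ax":0,"ay":0,"az":0.13,"dx":0,"dy":0,"dz":0,"gripper":100},{"ax":0,"ay":0,"az":0.13,"dx":0,"dy":0,"dz":0,"gripper":100},{"ax":0,"ay":0,"az":0.13,"dx":0,"dy":0,"dz":0,"gripper":100},{"ax":0,"ay":0,"az":0.12,"dx":0,"dy":0,"dz":0,"gripper":100},{"ax":0,"ay":0,"az":0,"dx":0,"dy":0,"dz":0,"gripper":100}]'
python3 - <<'E'
from h import *
c,W=cloud("wrist"); cv2.imwrite("pics/w2.png",c["img"][:,:,::-1])
o=robot.get_obs(); print(o["position"],R.from_quat(o["tool_rot"]).as_matrix().round(3),o["ft_force"])
E
```

```text
time: 1.4
position: [0.486, 0.136, 0.2226]
tool_rot: [0.894, 0.449, 0.0, 0.0]
ft_force: [-0.0, -0.3, -0.5]
grip_width: 0.0871
[0.48596665 0.13603477 0.22261376] [[ 0.595  0.804  0.   ]
 [ 0.804 -0.595 -0.   ]
 [ 0.     0.    -1.   ]] [-0.33298604 -1.15764811  0.17734981]
```

View pics/w2.png

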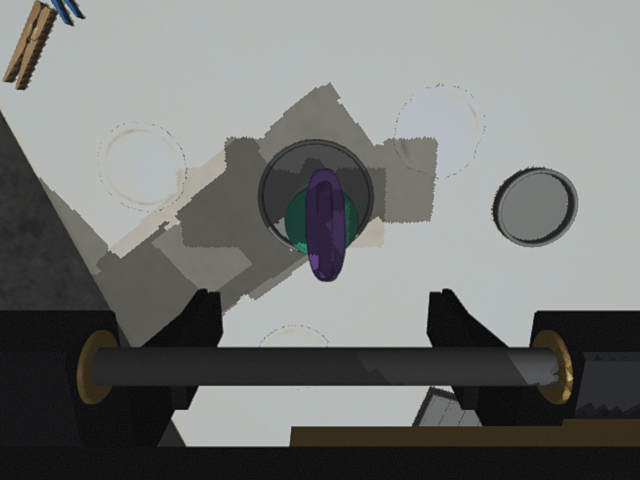

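The picture shows the brush running upright at columns 307–345, centred between the fingers (column about 325) and parallel to the tool's x axis. I'll go down to it and grip.

```bash
python3 -m inch '[{"ax":0,"ay":0,"az":0,"dx":0,"dy":0,"dz":30,"gripper":100},{"ax":0,"ay":0,"az":0,"dx":0,"dy":0,"dz":30,"gripper":100},{"ax":0,"ay":0,"az":0,"dx":0,"dy":0,"dz":30,"gripper":100},{"ax":0,"ay":0,"az":0,"dx":0,"dy":0,"dz":30,"gripper":100},{"ax":0,"ay":0,"az":0,"dx":0,"dy":0,"dz":16,"gripper":100},{"ax":0,"ay":0,"az":0,"dx":0,"dy":0,"dz":0,"gripper":60}]' 12 && python3 -m inch '[{"ax":0,"ay":0,"az":0,"dx":0,"dy":0,"dz":0,"gripper":40},{"ax":0,"ay":0,"az":0,"dx":0,"dy":0,"dz":0,"gripper":30},{"ax":0,"ay":0,"az":0,"dx":0,"dy":0,"dz":0,"gripper":20},{"ax":0,"ay":0,"az":0,"dx":0,"dy":0,"dz":0,"gripper":10},{"ax":0,"ay":0,"az":0,"dx":0,"dy":0,"dz":0,"gripper":10},{"ax":0,"ay":0,"az":0,"dx":0,"dy":0,"dz":0,"gripper":10}]' 12
```

```text
time: 2.05
position: [0.4843, 0.1358, 0.0845]
tool_rot: [0.893, 0.45, -0.002, -0.001]
ft_force: [-0.4, 0.4, 0.5]
grip_width: 0.0842
time: 2.65
position: [0.4861, 0.136, 0.0869]
tool_rot: [0.894, 0.449, 0.0, 0.0]
ft_force: [0.6, -0.9, 0.6]
grip_width: 0.0391
```

```bash
python3 -m inch '[{"ax":0,"ay":0,"az":0,"dx":0,"dy":0,"dz":0,"gripper":5},{"ax":0,"ay":0,"az":0,"dx":0,"dy":0,"dz":0,"gripper":5},{"ax":0,"ay":0,"az":0,"dx":0,"dy":0,"dz":0,"gripper":5},{"ax":0,"ay":0,"az":0,"dx":0,"dy":0,"dz":0,"gripper":5}]' 20 && python3 -m inch '[{"ax":0,"ay":0,"az":0,"dx":0,"dy":0,"dz":-5,"gripper":5},{"ax":0,"ay":0,"az":0,"dx":0,"dy":0,"dz":-10,"gripper":5},{"ax":0,"ay":0,"az":0,"dx":0,"dy":0,"dz":-20,"gripper":5},{"ax":0,"ay":0,"az":0,"dx":0,"dy":0,"dz":-25,"gripper":5},{"ax":0,"ay":0,"az":0,"dx":0,"dy":0,"dz":-25,"gripper":5},{"ax":0,"ay":0,"az":0,"dx":0,"dy":0,"dz":0,"gripper":5}]'
python3 - <<'E'
from h import *
c,W=cloud("wrist"); cv2.imwrite("pics/w3.png",c["img"][:,:,::-1])
for n in("scene","side"):
    c,W=cloud(n); cv2.imwrite(f"pics/{n}3.png",c["img"][:,:,::-1])
    np.save(n+"W.npy",W)
    P,_=near(W,c["img"],(.4835,.1465),.07,.009,.0155); s,e=circ(P,.050); print("large",len(P),s,e)
    P,_=near(W,c["img"],(.4835,.1365),.05,.025,.055); s,e=circ(P); print("powder",len(P),s,e)
    P,_=near(W,c["img"],(.4835,.1365),.05,.068,.074); print("lid",len(P),cv2.minEnclosingCircle(P[:,:2].astype(np.float32)) if len(P) else 0, np.median(P[:,2]))
E
```

```text
time: 3.05
position: [0.486, 0.136, 0.0865]
tool_rot: [0.894, 0.449, -0.0, -0.0]
ft_force: [0.2, 0.5, -0.3]
grip_width: 0.0279
time: 3.65
position: [0.4885, 0.1363, 0.1752]
tool_rot: [0.894, 0.449, 0.004, 0.002]
ft_force: [0.8, -0.4, -1.1]
grip_width: 0.0271
large 195 [0.48345416 0.14773684] 0.0033183352356956977
powder 271 [0.48239296 0.13744199 0.02776662] 0.0011516889966423464
lid 95 ((0.47988036274909973, 0.13473714888095856), 0.028190912678837776) 0.068593039055028
large 230 [0.48445064 0.14695284] 0.0017520142510422838
powder 297 [0.48418817 0.13766438 0.02780568] 0.0008056677646115541
lid 196 ((0.48408034443855286, 0.13921447098255157), 0.028883665800094604) 0.06901699047813986
```

View pics/w3.png

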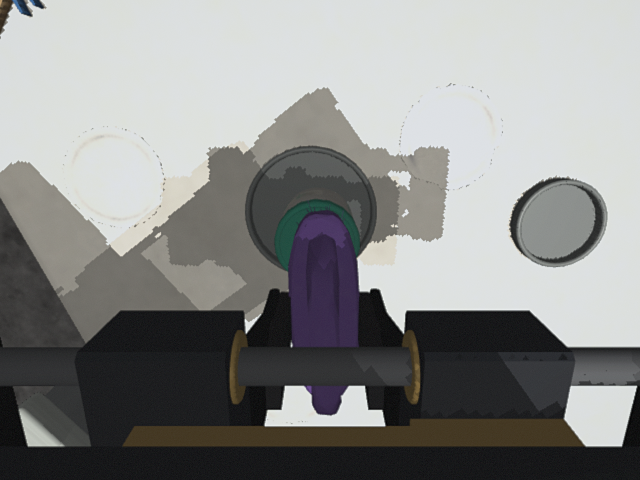

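View pics/side3.png

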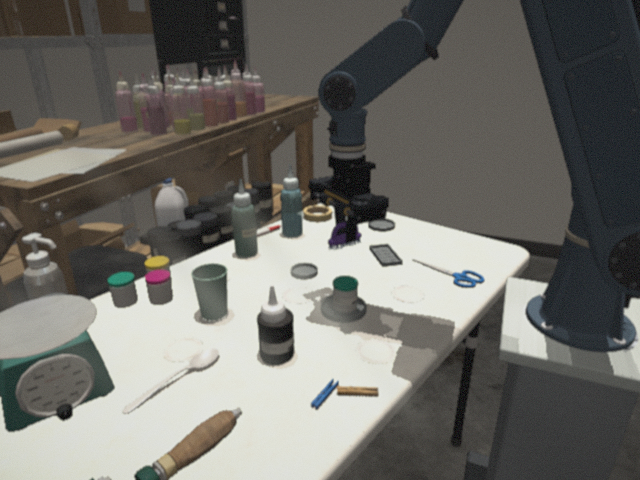

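The brush is held level, and the bare powder jar stands undisturbed at side pixel (345,290). I'll carry the brush to the oblong dish.

```bash
python3 -m inch '[{"ax":0,"ay":0,"az":0,"dx":-30.2,"dy":19.4,"dz":0,"gripper":5},{"ax":0,"ay":0,"az":0,"dx":-30.2,"dy":19.4,"dz":0,"gripper":5},{"ax":0,"ay":0,"az":0,"dx":-30.2,"dy":19.4,"dz":0,"gripper":5},{"ax":0,"ay":0,"az":0,"dx":-30.2,"dy":19.4,"dz":0,"gripper":5},{"ax":0,"ay":0,"az":0,"dx":-30.2,"dy":19.4,"dz":0,"gripper":5},{"ax":0,"ay":0,"az":0,"dx":-30.2,"dy":19.4,"dz":0,"gripper":5},{"ax":0,"ay":0,"az":0,"dx":-30.2,"dy":19.4,"dz":0,"gripper":5},{"ax":0,"ay":0,"az":0,"dx":-30.2,"dy":19.4,"dz":0,"gripper":5}]' && python3 -m inch '[{"ax":0,"ay":0,"az":-0.138,"dx":0,"dy":0,"dz":0,"gripper":5},{"ax":0,"ay":0,"az":-0.138,"dx":0,"dy":0,"dz":0,"gripper":5},{"ax":0,"ay":0,"az":-0.138,"dx":0,"dy":0,"dz":0,"gripper":5},{"ax":0,"ay":0,"az":-0.138,"dx":0,"dy":0,"dz":0,"gripper":5},{"ax":0,"ay":0,"az":-0.138,"dx":0,"dy":0,"dz":0,"gripper":5},{"ax":0,"ay":0,"az":-0.138,"dx":0,"dy":0,"dz":0,"gripper":5},{"ax":0,"ay":0,"az":-0.138,"dx":0,"dy":0,"dz":0,"gripper":5},{"ax":0,"ay":0,"az":-0.138,"dx":0,"dy":0,"dz":0,"gripper":5}]' && python3 -m inch '[{"ax":0,"ay":0,"az":-0.136,"dx":0,"dy":0,"dz":0,"gripper":5},{"ax":0,"ay":0,"az":0,"dx":0,"dy":0,"dz":0,"gripper":5},{"ax":0,"ay":0,"az":0,"dx":0,"dy":0,"dz":0,"gripper":5}]'
python3 - <<'E'
from h import *
o=robot.get_obs(); print(o["position"],R.from_quat(o["tool_rot"]).as_matrix().round(3))
c,W=cloud("wrist"); cv2.imwrite("pics/w4.png",c["img"][:,:,::-1])
c,W=cloud("scene"); cv2.imwrite("pics/s4.png",c["img"][100:400,200:600,::-1])
for n in ("scene","side"):
    c,W=cloud(n)
    hsv=cv2.cvtColor(c["img"],cv2.COLOR_RGB2HSV); m=(hsv[...,0]>125)&(hsv[...,0]<150)&(hsv[...,1]>80)&(np.hypot(W[...,0]-.467,W[...,1]+.15)<.1)&(W[...,2]>.1)
    P=W[m]; print(n,len(P),cv2.minAreaRect(P[:,:2].astype(np.float32)),P[:,2].min(),P[:,2].max())
E
```

```text
time: 4.6
position: [0.4649, -0.1514, 0.1702]
tool_rot: [0.894, 0.449, -0.001, -0.001]
ft_force: [0.0, 0.9, -0.5]
grip_width: 0.0276
time: 5.4
position: [0.4652, -0.1499, 0.1701]
tool_rot: [0.523, 0.852, -0.0, -0.002]
ft_force: [-0.6, -0.3, -0.8]
grip_width: 0.0277
time: 5.7
position: [0.4656, -0.1501, 0.1707]
tool_rot: [0.468, 0.884, 0.0, -0.001]
ft_force: [0.4, -0.2, -0.0]
grip_width: 0.0275
[ 0.4655742  -0.15009828  0.1706655 ] [[-0.562  0.827 -0.002]
 [ 0.827  0.562  0.001]
 [ 0.002 -0.001 -1.   ]]
scene 387 ((0.4565824866294861, -0.15795627236366272), (0.1698015332221985, 0.0850076973438263), 43.74666976928711) 0.16815686605875424 0.47893942203290296
side 239 ((0.46245330572128296, -0.1371653974056244), (0.17588050663471222, 0.07101389765739441), 26.674524307250977) 0.1650883373368907 0.48984636708922247
```

View pics/w4.png

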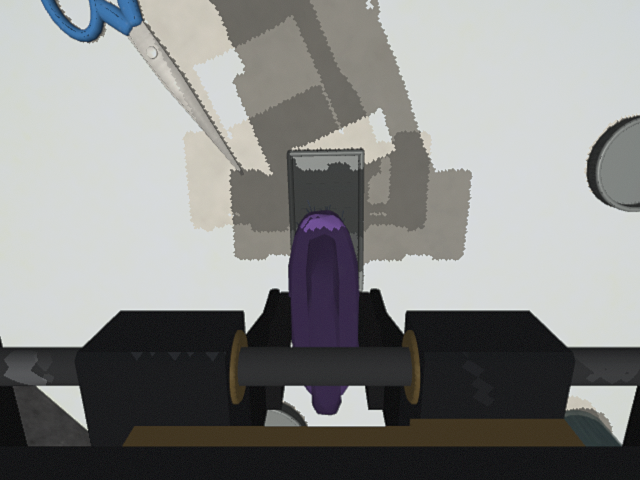

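View pics/s4.png

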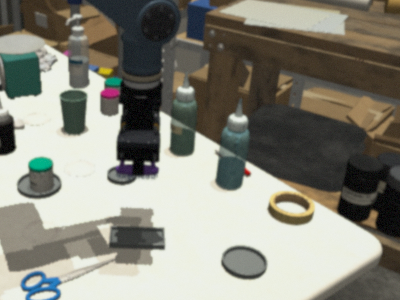

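The dish edges at columns 289–364 are parallel to the brush, which spans columns 289–358. I'll use wrist depth to check the offset along the length and across it.

Run:
```python
from h import *
o=robot.get_obs(); M=R.from_quat(o["tool_rot"]).as_matrix()
c,W=cloud("wrist"); T=(W-o["position"])@M  # tool frame coords
z=W[...,2]
b=(z>.13)&(z<.23)&(abs(T[...,1])<.02)&(T[...,0]>-.06)&(T[...,0]<.1); 
hsv=cv2.cvtColor(c["img"],cv2.COLOR_RGB2HSV); b&=(hsv[...,1]>70)&(hsv[...,0]>120)&(hsv[...,0]<155)
P=T[b]; print("brush",len(P),P.min(0),P.max(0),np.percentile(P[:,0],[1,99]),np.percentile(P[:,1],[1,99]))
d=(z>.009)&(z<.018)&(np.hypot(T[...,0],T[...,1])<.09); P=T[d]; print("dish",len(P),np.percentile(P[:,0],[1,50,99]),np.percentile(P[:,1],[1,99]), P.min(0),P.max(0))
```

```text
brush 9220 [-0.03707481 -0.01875659 -0.05748521] [0.04423903 0.0195215  0.00223876] [-0.02182775  0.0435305 ] [-0.01303428  0.01398663]
dish 1629 [-0.0534922  0.0272579  0.0555623] [-0.02711021  0.0312293 ] [-0.05778634 -0.02775191  0.15442587] [0.05602767 0.0316832  0.16227375]
```

```bash
python3 -m inch '[{"ax":0,"ay":0,"az":0,"dx":-1,"dy":1.5,"dz":26,"gripper":5},{"ax":0,"ay":0,"az":0,"dx":0,"dy":0,"dz":28,"gripper":5},{"ax":0,"ay":0,"az":0,"dx":0,"dy":0,"dz":28,"gripper":5},{"ax":0,"ay":0,"az":0,"dx":0,"dy":0,"dz":26,"gripper":5},{"ax":0,"ay":0,"az":0,"dx":0,"dy":0,"dz":20,"gripper":5},{"ax":0,"ay":0,"az":0,"dx":0,"dy":0,"dz":12,"gripper":5},{"ax":0,"ay":0,"az":0,"dx":0,"dy":0,"dz":5,"gripper":5},{"ax":0,"ay":0,"az":0,"dx":0,"dy":0,"dz":0,"gripper":5}]' && python3 -m inch '[{"ax":0,"ay":0,"az":0,"dx":0,"dy":0,"dz":1,"gripper":5},{"ax":0,"ay":0,"az":0,"dx":0,"dy":0,"dz":1,"gripper":5},{"ax":0,"ay":0,"az":0,"dx":0,"dy":0,"dz":1,"gripper":5},{"ax":0,"ay":0,"az":0,"dx":0,"dy":0,"dz":0,"gripper":5},{"ax":0,"ay":0,"az":0,"dx":0,"dy":0,"dz":0,"gripper":5}]'
```

```text
time: 6.75
position: [0.468, -0.1504, 0.0263]
tool_rot: [0.467, 0.884, 0.0, -0.0]
ft_force: [0.3, 0.0, -0.1]
grip_width: 0.0279
time: 7.25
position: [0.4681, -0.1505, 0.0238]
tool_rot: [0.467, 0.884, -0.0, 0.0]
ft_force: [0.1, -0.8, -1.3]
grip_width: 0.0275
```

```bash
python3 -m inch '[{"ax":0,"ay":0,"az":0,"dx":0,"dy":0,"dz":1,"gripper":5},{"ax":0,"ay":0,"az":0,"dx":0,"dy":0,"dz":1,"gripper":5},{"ax":0,"ay":0,"az":0,"dx":0,"dy":0,"dz":0,"gripper":5},{"ax":0,"ay":0,"az":0,"dx":0,"dy":0,"dz":0,"gripper":5}]' && python3 -m inch '[{"ax":0,"ay":0,"az":0,"dx":0,"dy":0,"dz":1,"gripper":5},{"ax":0,"ay":0,"az":0,"dx":0,"dy":0,"dz":0,"gripper":5},{"ax":0,"ay":0,"az":0,"dx":0,"dy":0,"dz":0,"gripper":5}]'
```

```text
time: 7.65
position: [0.4679, -0.1504, 0.0215]
tool_rot: [0.467, 0.884, 0.0, -0.0]
ft_force: [-0.5, 0.3, -1.5]
grip_width: 0.0272
time: 7.95
position: [0.468, -0.1504, 0.0206]
tool_rot: [0.467, 0.885, -0.0, 0.0]
ft_force: [0.1, 0.4, 0.5]
grip_width: 0.0275
```

```bash
python3 -m inch '[{"ax":0,"ay":0,"az":0,"dx":0,"dy":0,"dz":1,"gripper":5},{"ax":0,"ay":0,"az":0,"dx":0,"dy":0,"dz":0,"gripper":5},{"ax":0,"ay":0,"az":0,"dx":0,"dy":0,"dz":0,"gripper":5}]'
python3 - <<'E'
from rig import robot,optics
import numpy as np
print(np.mean([(robot.get_obs()["ft_force"]) for _ in range(5)],0))
E
```

```text
time: 8.25
position: [0.4681, -0.1505, 0.0204]
tool_rot: [0.467, 0.885, -0.0, 0.0]
ft_force: [-1.5, 0.7, 7.6]
grip_width: 0.0277
[-1.53218807  0.7394957   7.64721423]
```

The brush is on the dish floor (7.6 N of contact). I'll release it and go up.

```bash
python3 -m inch '[{"ax":0,"ay":0,"az":0,"dx":0,"dy":0,"dz":-0.8,"gripper":5},{"ax":0,"ay":0,"az":0,"dx":0,"dy":0,"dz":0,"gripper":36},{"ax":0,"ay":0,"az":0,"dx":0,"dy":0,"dz":0,"gripper":50},{"ax":0,"ay":0,"az":0,"dx":0,"dy":0,"dz":0,"gripper":70},{"ax":0,"ay":0,"az":0,"dx":0,"dy":0,"dz":0,"gripper":70},{"ax":0,"ay":0,"az":0,"dx":0,"dy":0,"dz":0,"gripper":70}]' && python3 -m inch '[{"ax":0,"ay":0,"az":0,"dx":0,"dy":0,"dz":-10,"gripper":80},{"ax":0,"ay":0,"az":0,"dx":0,"dy":0,"dz":-20,"gripper":100},{"ax":0,"ay":0,"az":0,"dx":0,"dy":0,"dz":-30,"gripper":100},{"ax":0,"ay":0,"az":0,"dx":0,"dy":0,"dz":-30,"gripper":100},{"ax":0,"ay":0,"az":0,"dx":0,"dy":0,"dz":-30,"gripper":100},{"ax":0,"ay":0,"az":0,"dx":0,"dy":0,"dz":0,"gripper":100}]'
python3 - <<'E'
from h import *
o=robot.get_obs(); print(o["position"],R.from_quat(o["tool_rot"]).as_matrix().round(3),o["ft_force"])
M=R.from_quat(o["tool_rot"]).as_matrix()
c,W=cloud("wrist"); cv2.imwrite("pics/w5.png",c["img"][:,:,::-1])
for n in ("wrist","scene","side"):
    c,W=cloud(n); T=(W-o["position"])@M; z=W[...,2]; near_=(np.hypot(W[...,0]-.467,W[...,1]+.15)<.09)
    b=near_&(z>.022)&(z<.07); P=T[b]
    print(n,"brush",len(P),cv2.minAreaRect(P[:,:2].astype(np.float32)),P.min(0),P.max(0),"top",W[b][:,2].max())
    d=near_&(z>.009)&(z<.016);P=T[d]; print("dish",np.percentile(P,[1,99],axis=0))
    if n!="wrist": cv2.imwrite(f"pics/{n}5.png",c["img"][:,:,::-1])
E
```

```text
time: 8.85
position: [0.4679, -0.1504, 0.0202]
tool_rot: [0.467, 0.884, 0.0, -0.0]
ft_force: [-0.7, 0.3, 0.9]
grip_width: 0.0549
time: 9.45
position: [0.4704, -0.1517, 0.1445]
tool_rot: [0.466, 0.885, -0.0, 0.005]
ft_force: [-0.4, -0.1, -0.4]
grip_width: 0.0865
[ 0.47039067 -0.15169355  0.14453254] [[-0.565  0.825  0.008]
 [ 0.825  0.565 -0.005]
 [-0.008  0.004 -1.   ]] [-0.35493565 -0.06161682 -0.3862464 ]
wrist brush 4244 ((0.005750387907028198, -0.0008967965841293335), (0.028972642496228218, 0.08340495079755783), 89.21871948242188) [-0.03593818 -0.01537279  0.08440669] [0.04742262 0.01381836 0.12228558] top 0.05997307109740363
dish [[-0.0528585  -0.03043867  0.12903589]
 [ 0.06042473  0.02768272  0.1353619 ]]
scene brush 508 ((0.005858805030584335, -0.004674501717090607), (0.0821291133761406, 0.030998248606920242), 0.40603384375572205) [-0.03521042 -0.02029341  0.08446565] [0.04689441 0.0108126  0.12271378] top 0.05983410143019963
dish [[-0.05212359 -0.03694146  0.12898203]
 [ 0.06028182  0.02535081  0.13554507]]
side brush 198 ((0.007227212190628052, -0.0009923148900270462), (0.028107594698667526, 0.08224280923604965), 85.06343078613281) [-0.03362484 -0.01606723  0.08570311] [0.0483876  0.01393484 0.12231135] top 0.05883699797174968
dish [[-0.05485465 -0.03039136  0.12926203]
 [ 0.06297308  0.02808837  0.13550146]]
```

View pics/w5.png

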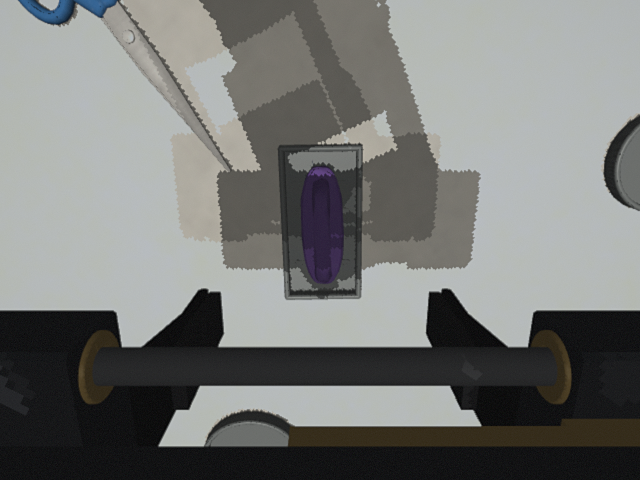

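The brush stands centred in its dish: brush columns 301–343, dish columns 279–362, top at z = 0.060. Next is the powder jar.

```bash
python3 -m inch '[{"ax":0,"ay":0,"az":0,"dx":28.6,"dy":21.9,"dz":0,"gripper":100},{"ax":0,"ay":0,"az":0,"dx":28.6,"dy":21.9,"dz":0,"gripper":100},{"ax":0,"ay":0,"az":0,"dx":28.6,"dy":21.9,"dz":0,"gripper":100},{"ax":0,"ay":0,"az":0,"dx":28.6,"dy":21.9,"dz":0,"gripper":100},{"ax":0,"ay":0,"az":0,"dx":28.6,"dy":21.9,"dz":0,"gripper":100},{"ax":0,"ay":0,"az":0,"dx":28.6,"dy":21.9,"dz":0,"gripper":100},{"ax":0,"ay":0,"az":0,"dx":28.6,"dy":21.9,"dz":0,"gripper":100},{"ax":0,"ay":0,"az":0,"dx":28.6,"dy":21.9,"dz":0,"gripper":100}]' && python3 -m inch '[{"ax":0,"ay":0,"az":0,"dx":0,"dy":0,"dz":0,"gripper":100},{"ax":0,"ay":0,"az":0,"dx":0,"dy":0,"dz":0,"gripper":100}]'
python3 - <<'E'
from h import *
c,W=cloud("wrist"); cv2.imwrite("pics/w6.png",c["img"][:,:,::-1])
P,_=near(W,c["img"],(.4835,.1365),.05,.064,.076); print("lid",len(P),cv2.minEnclosingCircle(P[:,:2].astype(np.float32)),np.median(P[:,2]))
P,_=near(W,c["img"],(.4835,.1465),.07,.009,.0155); print("large",len(P),circ(P,.050), circ(P))
E
```

```text
time: 10.45
position: [0.4822, 0.1387, 0.1389]
tool_rot: [0.467, 0.884, -0.001, -0.001]
ft_force: [0.9, 0.3, -0.5]
grip_width: 0.087
time: 10.65
position: [0.4823, 0.1378, 0.1391]
tool_rot: [0.465, 0.885, -0.001, -0.001]
ft_force: [0.5, -0.4, 1.1]
grip_width: 0.0869
lid 7208 ((0.48445117473602295, 0.13866537809371948), 0.028833476826548576) 0.0694077632051197
large 2254 (array([0.48463079, 0.14761156]), np.float64(0.0011660657941326806)) (array([0.4844569 , 0.14802401, 0.04941923]), np.float64(0.0011196150467416323))
```

View pics/w6.png

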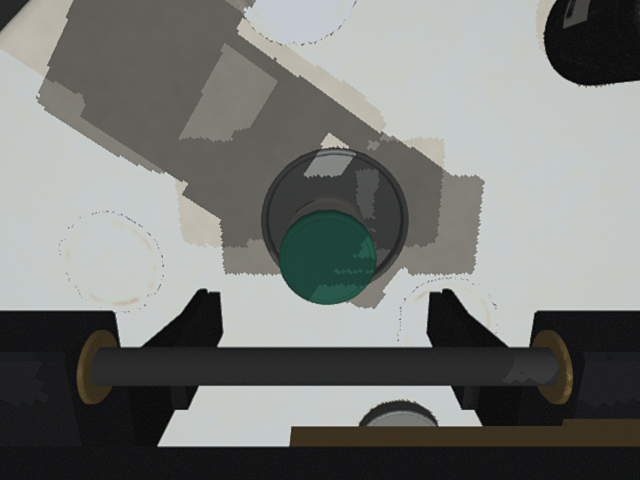

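The jar's lid is at (328,257), centred between the fingers, and the large saucer is at (335,217). I'll go down, staying above the rim, and grip.

```bash
python3 -m inch '[{"ax":0,"ay":0,"az":0,"dx":-0.8,"dy":1.2,"dz":24,"gripper":100},{"ax":0,"ay":0,"az":0,"dx":0,"dy":0,"dz":24,"gripper":100},{"ax":0,"ay":0,"az":0,"dx":0,"dy":0,"dz":24,"gripper":100},{"ax":0,"ay":0,"az":0,"dx":0,"dy":0,"dz":24,"gripper":100},{"ax":0,"ay":0,"az":0,"dx":0,"dy":0,"dz":15,"gripper":100},{"ax":0,"ay":0,"az":0,"dx":0,"dy":0,"dz":8,"gripper":100},{"ax":0,"ay":0,"az":0,"dx":0,"dy":0,"dz":0,"gripper":100}]' 20 && python3 -m inch '[{"ax":0,"ay":0,"az":0,"dx":0,"dy":0,"dz":0,"gripper":70},{"ax":0,"ay":0,"az":0,"dx":0,"dy":0,"dz":0,"gripper":62},{"ax":0,"ay":0,"az":0,"dx":0,"dy":0,"dz":0,"gripper":40},{"ax":0,"ay":0,"az":0,"dx":0,"dy":0,"dz":0,"gripper":40},{"ax":0,"ay":0,"az":0,"dx":0,"dy":0,"dz":0,"gripper":40},{"ax":0,"ay":0,"az":0,"dx":0,"dy":0,"dz":0,"gripper":40}]' 20
```

```text
time: 11.4
position: [0.4841, 0.1361, 0.0203]
tool_rot: [0.467, 0.884, -0.001, -0.001]
ft_force: [-0.2, -0.3, 0.5]
grip_width: 0.0868
time: 12.0
position: [0.4849, 0.1374, 0.0218]
tool_rot: [0.466, 0.885, 0.0, 0.0]
ft_force: [-0.6, -0.1, 3.8]
grip_width: 0.0568
```

```bash
python3 -m inch '[{"ax":0,"ay":0,"az":0,"dx":0,"dy":0,"dz":0,"gripper":40},{"ax":0,"ay":0,"az":0,"dx":0,"dy":0,"dz":0,"gripper":40},{"ax":0,"ay":0,"az":0,"dx":0,"dy":0,"dz":0,"gripper":40}]' && python3 -m inch '[{"ax":0,"ay":0,"az":0,"dx":0,"dy":0,"dz":-5,"gripper":40},{"ax":0,"ay":0,"az":0,"dx":0,"dy":0,"dz":-10,"gripper":40},{"ax":0,"ay":0,"az":0,"dx":0,"dy":0,"dz":-20,"gripper":40},{"ax":0,"ay":0,"az":0,"dx":0,"dy":0,"dz":-25,"gripper":40},{"ax":0,"ay":0,"az":0,"dx":0,"dy":0,"dz":-25,"gripper":40},{"ax":0,"ay":0,"az":0,"dx":0,"dy":0,"dz":-15,"gripper":40},{"ax":0,"ay":0,"az":0,"dx":0,"dy":0,"dz":0,"gripper":40},{"ax":0,"ay":0,"az":0,"dx":0,"dy":0,"dz":0,"gripper":40}]'
python3 - <<'E'
from h import *
c,W=cloud("wrist"); cv2.imwrite("pics/w7.png",c["img"][:,:,::-1])
for n in ("scene","side"):
    c,W=cloud(n); cv2.imwrite(f"pics/{n}7.png",c["img"][:,:,::-1])
    P,_=near(W,c["img"],(.484,.147),.07,.009,.0155); print("large",len(P),circ(P,.050), circ(P))
E
```

```text
time: 12.3
position: [0.4849, 0.1374, 0.0218]
tool_rot: [0.467, 0.885, 0.0, 0.0]
ft_force: [-1.3, -0.2, 4.8]
grip_width: 0.057
time: 13.1
position: [0.4847, 0.1374, 0.1215]
tool_rot: [0.467, 0.885, 0.0, 0.0]
ft_force: [0.3, -0.0, -1.6]
grip_width: 0.0568
large 175 (array([0.48084742, 0.14482152]), np.float64(0.0013726930038653676)) (array([0.48084074, 0.14481939, 0.04988188]), np.float64(0.0013838946833515595))
large 236 (array([0.48373981, 0.14837875]), np.float64(0.0011148125806387243)) (array([0.48370811, 0.14842893, 0.04970217]), np.float64(0.0010375085068791354))
```

View pics/side7.png

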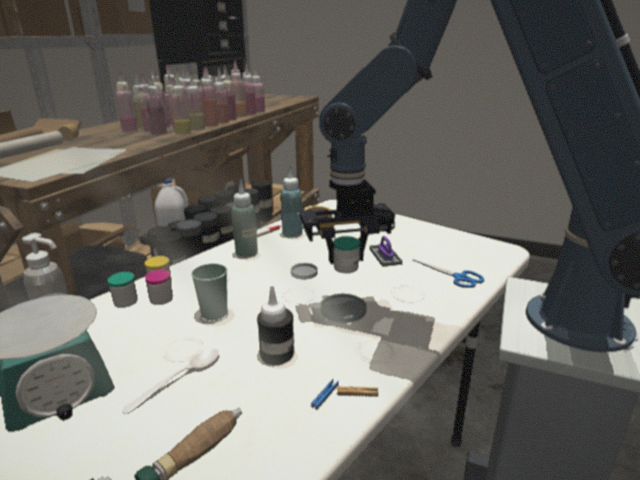

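View pics/w7.png

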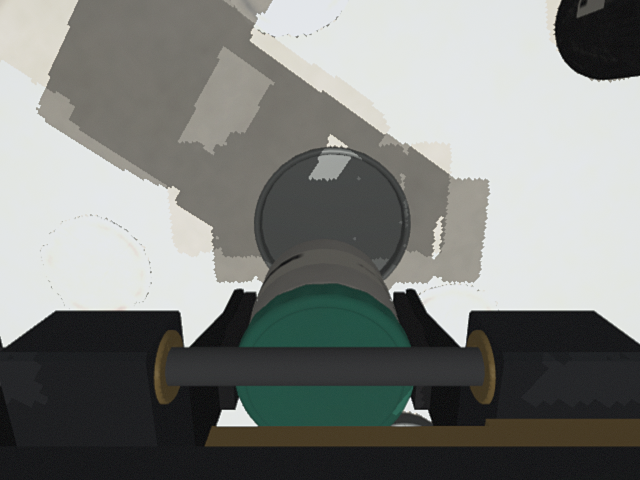

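The jar hangs upright at side pixel (345,252) and the emptied saucer is clear. I'll carry it to the medium saucer.

```bash
python3 -m inch '[{"ax":0,"ay":0,"az":0,"dx":-31.4,"dy":-17.1,"dz":0,"gripper":40},{"ax":0,"ay":0,"az":0,"dx":-31.4,"dy":-17.1,"dz":0,"gripper":40},{"ax":0,"ay":0,"az":0,"dx":-31.4,"dy":-17.1,"dz":0,"gripper":40},{"ax":0,"ay":0,"az":0,"dx":-31.4,"dy":-17.1,"dz":0,"gripper":40},{"ax":0,"ay":0,"az":0,"dx":-31.4,"dy":-17.1,"dz":0,"gripper":40},{"ax":0,"ay":0,"az":0,"dx":-31.4,"dy":-17.1,"dz":0,"gripper":40},{"ax":0,"ay":0,"az":0,"dx":-31.4,"dy":-17.1,"dz":0,"gripper":40},{"ax":0,"ay":0,"az":0,"dx":-31.4,"dy":-17.1,"dz":0,"gripper":40}]' && python3 -m inch '[{"ax":0,"ay":0,"az":0,"dx":-31.4,"dy":-17.1,"dz":0,"gripper":40},{"ax":0,"ay":0,"az":0,"dx":-31.4,"dy":-17.1,"dz":0,"gripper":40},{"ax":0,"ay":0,"az":0,"dx":-31.4,"dy":-17.1,"dz":0,"gripper":40},{"ax":0,"ay":0,"az":0,"dx":-31.4,"dy":-17.1,"dz":0,"gripper":40},{"ax":0,"ay":0,"az":0,"dx":-31.4,"dy":-17.1,"dz":0,"gripper":40},{"ax":0,"ay":0,"az":0,"dx":-31.4,"dy":-17.1,"dz":0,"gripper":40},{"ax":0,"ay":0,"az":0,"dx":0,"dy":0,"dz":0,"gripper":40},{"ax":0,"ay":0,"az":0,"dx":0,"dy":0,"dz":0,"gripper":40}]'
python3 - <<'E'
from h import *
o=robot.get_obs(); M=R.from_quat(o["tool_rot"]).as_matrix(); print(o["position"])
c,W=cloud("wrist"); cv2.imwrite("pics/w8.png",c["img"][:,:,::-1])
P,_=near(W,c["img"],(.535,-.36),.06,.009,.018); print("med",len(P),circ(P,.042),circ(P))
P,_=near(W,c["img"],o["position"][:2],.05,.162,.18); print("lid",len(P),circ(P),np.percentile(P[:,2],[5,50,95]))
for n in("scene","side"):
  c,W=cloud(n); cv2.imwrite(f"pics/{n}8.png",c["img"][:,:,::-1])
  P,_=near(W,c["img"],o["position"][:2],.045,.112,.14);s=circ(P,.028); print(n,len(P),s)
  P,_=near(W,c["img"],(.535,-.36),.06,.009,.018); print("med",len(P),circ(P,.042))
E
```

```text
time: 14.05
position: [0.5131, -0.1484, 0.1202]
tool_rot: [0.467, 0.884, 0.0, -0.001]
ft_force: [1.4, -0.2, -1.1]
grip_width: 0.0569
time: 14.85
position: [0.5345, -0.3607, 0.1197]
tool_rot: [0.467, 0.884, 0.001, -0.002]
ft_force: [-0.6, 0.4, -1.2]
grip_width: 0.0571
[ 0.53449369 -0.36069668  0.11965755]
med 1720 (array([ 0.5375706 , -0.35915677]), np.float64(0.0010784026832688434)) (array([ 0.53733693, -0.35873101,  0.04155318]), np.float64(0.0010567316940358618))
lid 15946 (array([ 0.53226595, -0.35632198,  0.02172931]), np.float64(0.004155590284717632)) [0.16452821 0.16741042 0.17002507]
scene 351 (array([ 0.52761538, -0.36524467]), np.float64(0.0030477798174515826))
med 248 (array([ 0.53390133, -0.3609956 ]), np.float64(0.0012523881435384868))
side 201 (array([ 0.53442069, -0.35817005]), np.float64(0.0019459474108048588))
med 92 (array([ 0.53719972, -0.3584005 ]), np.float64(0.0018349473516710638))
```

View pics/w8.png

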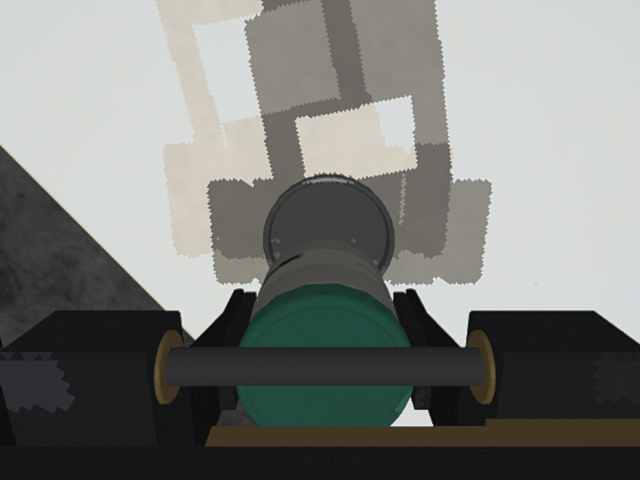

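The medium saucer (rim at columns 263–394) lies ahead of the held jar and lines up with it. I'll nudge 2 mm and lower.

```bash
python3 -m inch '[{"ax":0,"ay":0,"az":0,"dx":0.3,"dy":2,"dz":20,"gripper":40},{"ax":0,"ay":0,"az":0,"dx":0,"dy":0,"dz":25,"gripper":40},{"ax":0,"ay":0,"az":0,"dx":0,"dy":0,"dz":22,"gripper":40},{"ax":0,"ay":0,"az":0,"dx":0,"dy":0,"dz":15,"gripper":40},{"ax":0,"ay":0,"az":0,"dx":0,"dy":0,"dz":8,"gripper":40},{"ax":0,"ay":0,"az":0,"dx":0,"dy":0,"dz":4,"gripper":40},{"ax":0,"ay":0,"az":0,"dx":0,"dy":0,"dz":0,"gripper":40},{"ax":0,"ay":0,"az":0,"dx":0,"dy":0,"dz":0,"gripper":40}]' && python3 -m inch '[{"ax":0,"ay":0,"az":0,"dx":0,"dy":0,"dz":1,"gripper":40},{"ax":0,"ay":0,"az":0,"dx":0,"dy":0,"dz":1,"gripper":40},{"ax":0,"ay":0,"az":0,"dx":0,"dy":0,"dz":0,"gripper":40},{"ax":0,"ay":0,"az":0,"dx":0,"dy":0,"dz":0,"gripper":40}]'
```

```text
time: 15.8
position: [0.5375, -0.3597, 0.0282]
tool_rot: [0.467, 0.885, -0.0, 0.001]
ft_force: [0.7, 0.4, -0.9]
grip_width: 0.0566
time: 16.2
position: [0.537, -0.3594, 0.0255]
tool_rot: [0.467, 0.884, -0.0, 0.0]
ft_force: [-0.8, 0.0, -1.1]
grip_width: 0.0572
```

```bash
python3 -m inch '[{"ax":0,"ay":0,"az":0,"dx":0,"dy":0,"dz":1,"gripper":40},{"ax":0,"ay":0,"az":0,"dx":0,"dy":0,"dz":0,"gripper":40},{"ax":0,"ay":0,"az":0,"dx":0,"dy":0,"dz":0,"gripper":40}]'
```

```text
time: 16.5
position: [0.5369, -0.3592, 0.0243]
tool_rot: [0.467, 0.884, 0.0, -0.0]
ft_force: [-0.1, 0.4, -0.8]
grip_width: 0.0571
```

```bash
python3 -m inch '[{"ax":0,"ay":0,"az":0,"dx":0,"dy":0,"dz":1,"gripper":40},{"ax":0,"ay":0,"az":0,"dx":0,"dy":0,"dz":0,"gripper":40},{"ax":0,"ay":0,"az":0,"dx":0,"dy":0,"dz":0,"gripper":40}]' &&  python3 -m inch '[{"ax":0,"ay":0,"az":0,"dx":0,"dy":0,"dz":1,"gripper":40},{"ax":0,"ay":0,"az":0,"dx":0,"dy":0,"dz":0,"gripper":40},{"ax":0,"ay":0,"az":0,"dx":0,"dy":0,"dz":0,"gripper":40}]'
```

```text
time: 16.8
position: [0.5369, -0.3592, 0.0233]
tool_rot: [0.467, 0.884, 0.0, -0.0]
ft_force: [0.0, 1.2, -0.1]
grip_width: 0.0572
time: 17.1
position: [0.5369, -0.3592, 0.0223]
tool_rot: [0.467, 0.884, 0.0, -0.0]
ft_force: [-0.5, 0.0, -1.5]
grip_width: 0.057
```

```bash
python3 -m inch '[{"ax":0,"ay":0,"az":0,"dx":0,"dy":0,"dz":0.7,"gripper":40},{"ax":0,"ay":0,"az":0,"dx":0,"dy":0,"dz":0,"gripper":40},{"ax":0,"ay":0,"az":0,"dx":0,"dy":0,"dz":0,"gripper":40}]' &&  python3 -m inch '[{"ax":0,"ay":0,"az":0,"dx":0,"dy":0,"dz":0.5,"gripper":40},{"ax":0,"ay":0,"az":0,"dx":0,"dy":0,"dz":0,"gripper":40},{"ax":0,"ay":0,"az":0,"dx":0,"dy":0,"dz":0,"gripper":40}]'
```

```text
time: 17.4
position: [0.537, -0.3594, 0.0219]
tool_rot: [0.467, 0.884, -0.0, 0.0]
ft_force: [0.1, 0.6, 0.2]
grip_width: 0.0567
time: 17.7
position: [0.5371, -0.3595, 0.0218]
tool_rot: [0.467, 0.884, -0.0, 0.0]
ft_force: [-1.2, 0.3, 4.9]
grip_width: 0.0571
```

The jar has made contact (4.9 N). Releasing it.

```bash
python3 -m inch '[{"ax":0,"ay":0,"az":0,"dx":0,"dy":0,"dz":-0.4,"gripper":40},{"ax":0,"ay":0,"az":0,"dx":0,"dy":0,"dz":0,"gripper":70},{"ax":0,"ay":0,"az":0,"dx":0,"dy":0,"dz":0,"gripper":85},{"ax":0,"ay":0,"az":0,"dx":0,"dy":0,"dz":0,"gripper":100},{"ax":0,"ay":0,"az":0,"dx":0,"dy":0,"dz":0,"gripper":100},{"ax":0,"ay":0,"az":0,"dx":0,"dy":0,"dz":0,"gripper":100}]' && python3 -m inch '[{"ax":0,"ay":0,"az":0,"dx":0,"dy":0,"dz":-10,"gripper":100},{"ax":0,"ay":0,"az":0,"dx":0,"dy":0,"dz":-20,"gripper":100},{"ax":0,"ay":0,"az":0,"dx":0,"dy":0,"dz":-30,"gripper":100},{"ax":0,"ay":0,"az":0,"dx":0,"dy":0,"dz":-40,"gripper":100},{"ax":0,"ay":0,"az":0,"dx":0,"dy":0,"dz":-40,"gripper":100},{"ax":0,"ay":0,"az":0,"dx":0,"dy":0,"dz":-40,"gripper":100},{"ax":0,"ay":0,"az":0,"dx":0,"dy":0,"dz":-20,"gripper":100},{"ax":0,"ay":0,"az":0,"dx":0,"dy":0,"dz":0,"gripper":100}]'
python3 - <<'E'
from h import *
o=robot.get_obs(); print(o["position"],o["tool_rot"])
for n in("wrist","scene","side"):
  c,W=cloud(n); cv2.imwrite(f"pics/{n}9.png",c["img"][:,:,::-1])
  P,_=near(W,c["img"],(.536,-.36),.045,.066,.074);print(n,"lid",len(P),cv2.minEnclosingCircle(P[:,:2].astype(np.float32)),np.median(P[:,2]))
  P,_=near(W,c["img"],(.536,-.36),.045,.03,.055);print("body",len(P),circ(P)) if len(P)>9 else 0
  P,_=near(W,c["img"],(.535,-.36),.06,.009,.018); print("med",len(P),circ(P,.042))
E
```

```text
time: 18.3
position: [0.5369, -0.3591, 0.0213]
tool_rot: [0.467, 0.885, 0.0, -0.0]
ft_force: [0.4, 0.7, -0.5]
grip_width: 0.0833
time: 19.1
position: [0.5388, -0.3609, 0.2267]
tool_rot: [0.466, 0.885, -0.001, 0.005]
ft_force: [0.3, -0.2, 0.4]
grip_width: 0.0871
[ 0.5388226  -0.36089186  0.22668668] [ 0.46648411  0.8845165  -0.00130626  0.00463017]
wrist lid 4130 ((0.5365954637527466, -0.3579648733139038), 0.028809739276766777) 0.06941534915265546
body 272 (array([-299.43857926,  449.55397607,  540.72044636]), np.float64(0.0023390438551587067))
med 1135 (array([ 0.53797401, -0.35929743]), np.float64(0.0011391388265395708))
scene lid 403 ((0.5322165489196777, -0.3587765097618103), 0.030142514035105705) 0.06773648231471319
body 321 (array([ 0.53446219, -0.35911578,  0.02793267]), np.float64(0.0008220333130111585))
med 289 (array([ 0.53894016, -0.35933887]), np.float64(0.004894149066883652))
side lid 104 ((0.5336999297142029, -0.3569009304046631), 0.03177860379219055) 0.06890031603903496
body 130 (array([ 0.53661553, -0.35838488,  0.02699452]), np.float64(0.0017264420608048558))
med 114 (array([ 0.53894557, -0.36666515]), np.float64(0.006497675567593512))
```

View pics/wrist9.png

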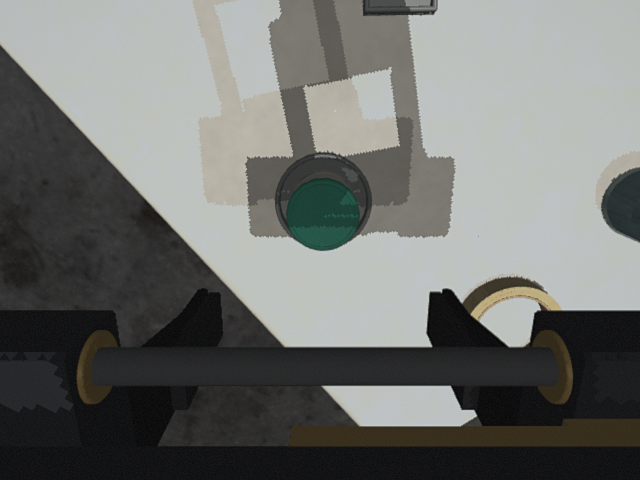

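The powder jar sits in the medium saucer (lid at pixel (323,213), within about 2 mm of the saucer's centre, top at z = 0.069). Next is the nozzle cap.

```bash
python3 -m inch '[{"ax":0,"ay":0,"az":0,"dx":35.9,"dy":25.6,"dz":0,"gripper":100},{"ax":0,"ay":0,"az":0,"dx":35.9,"dy":25.6,"dz":0,"gripper":100},{"ax":0,"ay":0,"az":0,"dx":35.9,"dy":25.6,"dz":0,"gripper":100},{"ax":0,"ay":0,"az":0,"dx":35.9,"dy":25.6,"dz":0,"gripper":100},{"ax":0,"ay":0,"az":0,"dx":35.9,"dy":25.6,"dz":0,"gripper":100},{"ax":0,"ay":0,"az":0,"dx":35.9,"dy":25.6,"dz":0,"gripper":100},{"ax":0,"ay":0,"az":0,"dx":35.9,"dy":25.6,"dz":0,"gripper":100},{"ax":0,"ay":0,"az":0,"dx":35.9,"dy":25.6,"dz":0,"gripper":100}]' && python3 -m inch '[{"ax":0,"ay":0,"az":0,"dx":35.9,"dy":25.6,"dz":0,"gripper":100},{"ax":0,"ay":0,"az":0,"dx":35.9,"dy":25.6,"dz":0,"gripper":100},{"ax":0,"ay":0,"az":0,"dx":35.9,"dy":25.6,"dz":0,"gripper":100},{"ax":0,"ay":0,"az":0,"dx":35.9,"dy":25.6,"dz":0,"gripper":100},{"ax":0,"ay":0,"az":0,"dx":35.9,"dy":25.6,"dz":0,"gripper":100},{"ax":0,"ay":0,"az":0,"dx":35.9,"dy":25.6,"dz":0,"gripper":100},{"ax":0,"ay":0,"az":0,"dx":35.9,"dy":25.6,"dz":0,"gripper":100},{"ax":0,"ay":0,"az":0,"dx":35.9,"dy":25.6,"dz":0,"gripper":100}]' && python3 -m inch '[{"ax":0,"ay":0,"az":0,"dx":0,"dy":0,"dz":0,"gripper":100},{"ax":0,"ay":0,"az":0,"dx":0,"dy":0,"dz":0,"gripper":100},{"ax":0,"ay":0,"az":0,"dx":0,"dy":0,"dz":0,"gripper":100}]'
python3 - <<'E'
from h import *
o=robot.get_obs(); print(o["position"],R.from_quat(o["tool_rot"]).as_matrix().round(3))
for n in("wrist","scene","side"):
  c,W=cloud(n); cv2.imwrite(f"pics/{n}10.png",c["img"][:,:,::-1])
  for k,z0,z1 in [("skirt",.096,.115),("shoulder",.117,.125),("nozzle",.13,.16),("jarcap",.08,.088),("jartop",.088,.093)]:
    P,_=near(W,c["img"],(.551,.3465),.05,z0,z1); print(n,k,len(P),cv2.minEnclosingCircle(P[:,:2].astype(np.float32)) if len(P) else 0,circ(P)[0] if len(P)>9 else 0)
E
```

```text
time: 20.05
position: [0.5422, -0.0046, 0.2195]
tool_rot: [0.467, 0.884, -0.001, -0.002]
ft_force: [0.8, -0.0, -0.5]
grip_width: 0.0869
time: 20.85
position: [0.5492, 0.3474, 0.2189]
tool_rot: [0.467, 0.885, -0.002, -0.002]
ft_force: [0.0, 0.2, -0.3]
grip_width: 0.0872
time: 21.15
position: [0.5498, 0.3448, 0.2199]
tool_rot: [0.467, 0.884, -0.002, -0.001]
ft_force: [-0.4, 0.0, 0.5]
grip_width: 0.087
[0.5498384  0.3448045  0.21990286] [[-0.564  0.826 -0.003]
 [ 0.826  0.564 -0.002]
 [ 0.    -0.004 -1.   ]]
wrist skirt 1873 ((0.553037703037262, 0.3483175039291382), 0.023516716435551643) [0.55268533 0.34886772 0.01980464]
wrist shoulder 372 ((0.5526951551437378, 0.34933245182037354), 0.015031639486551285) [0.55395324 0.34714608 0.01009029]
wrist nozzle 507 ((0.5530543327331543, 0.3482617735862732), 0.007238656748086214) [0.5521106  0.34941689 0.00395436]
wrist jarcap 300 ((0.5508076548576355, 0.34612393379211426), 0.03508275747299194) [0.55097549 0.3476015  0.0328232 ]
wrist jartop 3024 ((0.5507121086120605, 0.34631869196891785), 0.034710515290498734) [0.55269441 0.34593914 0.03012957]

[... 460 characters left out ...]
0136]
scene jartop 71 ((0.5440624952316284, 0.34044307470321655), 0.034666016697883606) [0.55191868 0.34861814 0.02921277]
side skirt 320 ((0.5510081648826599, 0.34971076250076294), 0.023076297715306282) [0.55162424 0.34906895 0.01955667]
side shoulder 46 ((0.5506690740585327, 0.34909141063690186), 0.010220278054475784) [0.55274937 0.34685741 0.00842353]
side nozzle 79 ((0.5516003966331482, 0.3491213023662567), 0.005701462738215923) [0.55170824 0.34893416 0.00378033]
side jarcap 198 ((0.5479385852813721, 0.347737580537796), 0.03468623012304306) [0.54947848 0.34763826 0.03151938]
side jartop 216 ((0.549336314201355, 0.3468795716762543), 0.034751057624816895) [0.55239313 0.34330373 0.02989439]
```

View pics/wrist10.png

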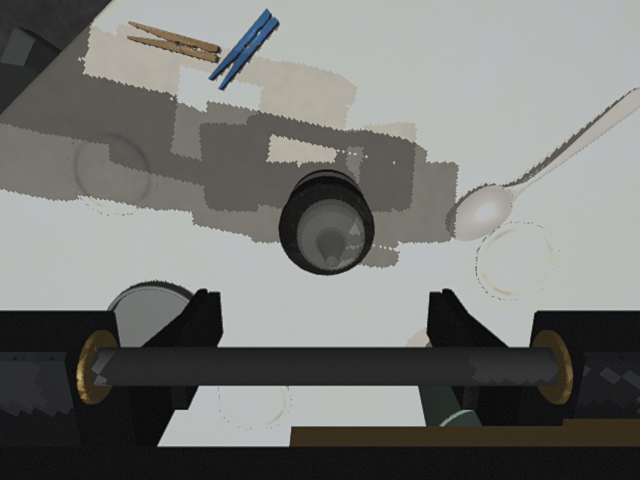

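The cap (skirt centre about (331,240)) stands on the black jar, slightly right of the finger centre line. I'll correct 2 mm and go down to z = 0.104, so that the fingers clear the saucer rim later.

```bash
python3 -m inch '[{"ax":0,"ay":0,"az":0,"dx":1.1,"dy":2.2,"dz":24,"gripper":100},{"ax":0,"ay":0,"az":0,"dx":0,"dy":0,"dz":26,"gripper":100},{"ax":0,"ay":0,"az":0,"dx":0,"dy":0,"dz":26,"gripper":100},{"ax":0,"ay":0,"az":0,"dx":0,"dy":0,"dz":20,"gripper":100},{"ax":0,"ay":0,"az":0,"dx":0,"dy":0,"dz":14,"gripper":100},{"ax":0,"ay":0,"az":0,"dx":0,"dy":0,"dz":6,"gripper":100},{"ax":0,"ay":0,"az":0,"dx":0,"dy":0,"dz":0,"gripper":100},{"ax":0,"ay":0,"az":0,"dx":0,"dy":0,"dz":0,"gripper":100}]' 8 && python3 -m inch '[{"ax":0,"ay":0,"az":0,"dx":0,"dy":0,"dz":0,"gripper":65},{"ax":0,"ay":0,"az":0,"dx":0,"dy":0,"dz":0,"gripper":60},{"ax":0,"ay":0,"az":0,"dx":0,"dy":0,"dz":0,"gripper":57},{"ax":0,"ay":0,"az":0,"dx":0,"dy":0,"dz":0,"gripper":54},{"ax":0,"ay":0,"az":0,"dx":0,"dy":0,"dz":0,"gripper":40},{"ax":0,"ay":0,"az":0,"dx":0,"dy":0,"dz":0,"gripper":35},{"ax":0,"ay":0,"az":0,"dx":0,"dy":0,"dz":0,"gripper":35},{"ax":0,"ay":0,"az":0,"dx":0,"dy":0,"dz":0,"gripper":35}]' 8
python3 - <<'E'
from h import *
c,W=cloud("side"); cv2.imwrite("pics/side11.png",cv2.resize(c["img"][220:400,180:380,::-1],None,fx=3,fy=3))
E
```

```text
time: 22.1
position: [0.5527, 0.3484, 0.1065]
tool_rot: [0.467, 0.884, 0.001, 0.001]
ft_force: [0.6, 0.4, 0.6]
grip_width: 0.0869
time: 22.9
position: [0.5519, 0.3483, 0.1055]
tool_rot: [0.467, 0.884, -0.0, -0.0]
ft_force: [-0.6, 0.2, -0.1]
grip_width: 0.0414
```

View pics/side11.png

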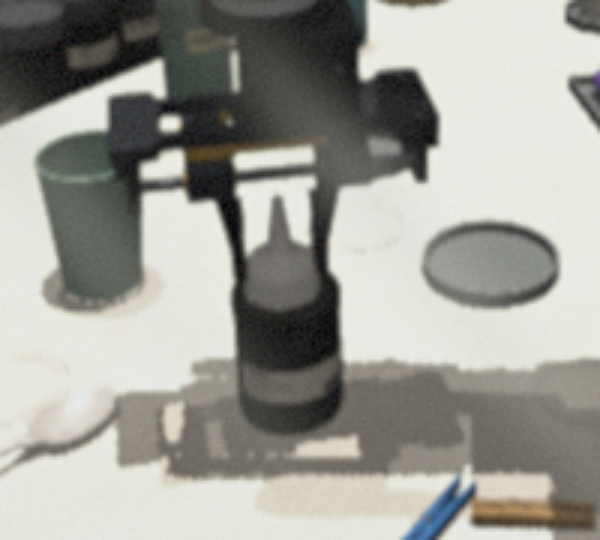

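```bash
python3 -m inch '[{"ax":0,"ay":0,"az":0,"dx":0,"dy":0,"dz":0,"gripper":35},{"ax":0,"ay":0,"az":0,"dx":0,"dy":0,"dz":0,"gripper":35}]' 8
python3 - <<'E'
from h import *
W=np.load("sideW.npy")
P,_=near(W,W,(.551,.3465),.05,.08,.17)
ax=(.5505,.3465)
# axis from side jar body
B,_=near(W,W,(.551,.3465),.06,.02,.07); print(circ(B))
for z in np.arange(.085,.16,.004):
    Q=P[(P[:,2]>=z)&(P[:,2]<z+.004)]
    if len(Q)<3: continue
    # width perpendicular to view direction
    v=np.array([.19-.55,.986-.3465]);v/=np.linalg.norm(v);t=Q[:,:2]@np.array([-v[1],v[0]])
    print(round(z,3),len(Q),"width",round(np.ptp(t),4),"front",round((Q[:,:2]@v).max()-np.array(ax)@v,4))
E
```

```text
time: 23.15
position: [0.5518, 0.3482, 0.1055]
tool_rot: [0.467, 0.885, -0.0, -0.0]
ft_force: [-0.7, -0.5, -1.5]
grip_width: 0.0411
(array([0.55041458, 0.34508573, 0.03384718]), np.float64(0.000638023791442309))
0.085 200 width 0.0676 front 0.0353
0.089 121 width 0.0658 front 0.0334
0.093 54 width 0.0446 front 0.0251
0.097 41 width 0.0445 front 0.0236
0.101 52 width 0.0445 front 0.0232
0.105 58 width 0.0446 front 0.0239
0.109 77 width 0.0428 front 0.0228
0.113 118 width 0.0389 front 0.0195
0.117 31 width 0.0186 front 0.0148
0.121 16 width 0.0148 front 0.0077
0.125 16 width 0.013 front 0.0072
0.129 18 width 0.013 front 0.0076
0.133 14 width 0.0111 front 0.0085
0.137 14 width 0.011 front 0.0061
0.141 15 width 0.0091 front 0.006
0.145 8 width 0.0073 front 0.004
0.149 9 width 0.0056 front 0.0042
0.153 11 width 0.0056 front 0.0039
```

The jaws closed to 41 mm, on the tapered shoulder above the skirt (the full width ends about 20 mm up). That is a poor grip, so I'll reopen, go 5.5 mm lower and close on the cylindrical part.

```bash
python3 -m inch '[{"ax":0,"ay":0,"az":0,"dx":0,"dy":0,"dz":0,"gripper":52},{"ax":0,"ay":0,"az":0,"dx":0,"dy":0,"dz":0,"gripper":60},{"ax":0,"ay":0,"az":0,"dx":0,"dy":0,"dz":0,"gripper":70},{"ax":0,"ay":0,"az":0,"dx":0,"dy":0,"dz":0,"gripper":70},{"ax":0,"ay":0,"az":0,"dx":0,"dy":0,"dz":3,"gripper":70},{"ax":0,"ay":0,"az":0,"dx":0,"dy":0,"dz":2.7,"gripper":70},{"ax":0,"ay":0,"az":0,"dx":0,"dy":0,"dz":0,"gripper":70}]' 8 && python3 -m inch '[{"ax":0,"ay":0,"az":0,"dx":0,"dy":0,"dz":0,"gripper":57},{"ax":0,"ay":0,"az":0,"dx":0,"dy":0,"dz":0,"gripper":54},{"ax":0,"ay":0,"az":0,"dx":0,"dy":0,"dz":0,"gripper":40},{"ax":0,"ay":0,"az":0,"dx":0,"dy":0,"dz":0,"gripper":35},{"ax":0,"ay":0,"az":0,"dx":0,"dy":0,"dz":0,"gripper":35},{"ax":0,"ay":0,"az":0,"dx":0,"dy":0,"dz":0,"gripper":35}]' 8
```

```text
time: 23.85
position: [0.5514, 0.3481, 0.0992]
tool_rot: [0.467, 0.884, -0.001, -0.0]
ft_force: [-0.6, -0.0, -0.3]
grip_width: 0.0605
time: 24.45
position: [0.5519, 0.3483, 0.0999]
tool_rot: [0.467, 0.885, 0.0, 0.0]
ft_force: [0.5, 0.4, 0.0]
grip_width: 0.043
```

```bash
python3 -m inch '[{"ax":0,"ay":0,"az":0,"dx":0,"dy":0,"dz":0,"gripper":35},{"ax":0,"ay":0,"az":0,"dx":0,"dy":0,"dz":0,"gripper":35},{"ax":0,"ay":0,"az":0,"dx":0,"dy":0,"dz":-2,"gripper":35},{"ax":0,"ay":0,"az":0,"dx":0,"dy":0,"dz":-3,"gripper":35},{"ax":0,"ay":0,"az":0,"dx":0,"dy":0,"dz":-3,"gripper":35},{"ax":0,"ay":0,"az":0,"dx":0,"dy":0,"dz":0,"gripper":35}]' 12
python3 - <<'E'
from h import *
c,W=cloud("side"); cv2.imwrite("pics/side12.png",cv2.resize(c["img"][220:400,180:380,::-1],None,fx=3,fy=3))
E
```

```text
time: 25.05
position: [0.5523, 0.3484, 0.1086]
tool_rot: [0.467, 0.885, 0.001, 0.0]
ft_force: [-0.3, -0.1, -1.1]
grip_width: 0.0432
```

View pics/side12.png

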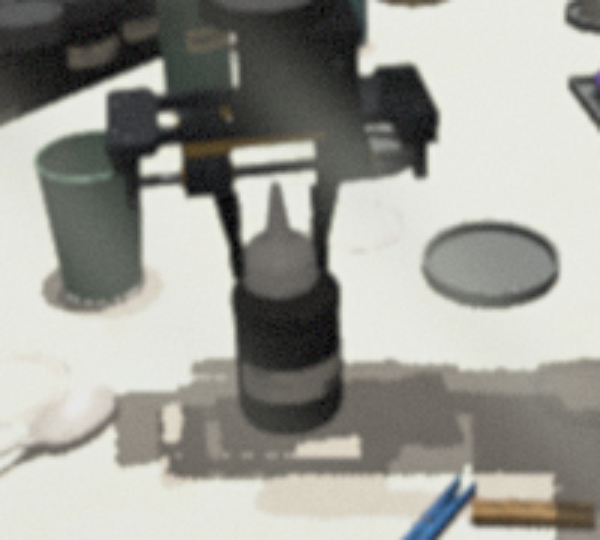

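The cap came up clean (nozzle tip higher, width steady at 43 mm). I'll raise it and carry it to the small saucer.

```bash
python3 -m inch '[{"ax":0,"ay":0,"az":0,"dx":0,"dy":0,"dz":-10,"gripper":35},{"ax":0,"ay":0,"az":0,"dx":0,"dy":0,"dz":-20,"gripper":35},{"ax":0,"ay":0,"az":0,"dx":0,"dy":0,"dz":-25,"gripper":35},{"ax":0,"ay":0,"az":0,"dx":0,"dy":0,"dz":-18,"gripper":35},{"ax":0,"ay":0,"az":0,"dx":0,"dy":0,"dz":-8,"gripper":35},{"ax":0,"ay":0,"az":0,"dx":-10,"dy":-3.6,"dz":0,"gripper":35},{"ax":0,"ay":0,"az":0,"dx":-20,"dy":-7.2,"dz":0,"gripper":35},{"ax":0,"ay":0,"az":0,"dx":-30,"dy":-10.9,"dz":0,"gripper":35}]' && python3 -m inch '[{"ax":0,"ay":0,"az":0,"dx":-40,"dy":-14.5,"dz":0,"gripper":35},{"ax":0,"ay":0,"az":0,"dx":-40,"dy":-14.5,"dz":0,"gripper":35},{"ax":0,"ay":0,"az":0,"dx":-40,"dy":-14.5,"dz":0,"gripper":35},{"ax":0,"ay":0,"az":0,"dx":-40,"dy":-14.5,"dz":0,"gripper":35},{"ax":0,"ay":0,"az":0,"dx":-40,"dy":-14.5,"dz":0,"gripper":35},{"ax":0,"ay":0,"az":0,"dx":-30,"dy":-10.9,"dz":0,"gripper":35},{"ax":0,"ay":0,"az":0,"dx":-20,"dy":-7.2,"dz":0,"gripper":35},{"ax":0,"ay":0,"az":0,"dx":-8,"dy":-2.9,"dz":0,"gripper":35}]' && python3 -m inch '[{"ax":0,"ay":0,"az":0,"dx":0,"dy":0,"dz":0,"gripper":35},{"ax":0,"ay":0,"az":0,"dx":0,"dy":0,"dz":0,"gripper":35}]'
python3 - <<'E'
from h import *
o=robot.get_obs(); print(o["position"],R.from_quat(o["tool_rot"]).as_matrix().round(3))
for n in("wrist","scene","side"):
  c,W=cloud(n); cv2.imwrite(f"pics/{n}13.png",c["img"][:,:,::-1])
  P,_=near(W,c["img"],(.637,.021),.055,.009,.016); print(n,"small",len(P),circ(P,.034))
  T=o["position"]
  P,_=near(W,c["img"],T[:2],.03,T[2]+.03,T[2]+.062); print("nozzle",len(P),circ(P)[0] if len(P)>9 else 0)
  P,_=near(W,c["img"],T[:2],.03,T[2]-.025,T[2]-.003); print("skirt",len(P),circ(P) if len(P)>9 else 0,P[:,2].min() if len(P) else 0)
  P,_=near(W,c["img"],(.5505,.346),.06,.02,.07); print("black",len(P),circ(P) if len(P)>50 else 0)
E
```

```text
time: 25.9
position: [0.5668, 0.2862, 0.1877]
tool_rot: [0.466, 0.885, -0.001, -0.001]
ft_force: [0.4, -1.2, -0.0]
grip_width: 0.0432
time: 26.7
position: [0.636, 0.0176, 0.1875]
tool_rot: [0.468, 0.884, -0.001, -0.001]
ft_force: [-0.5, -0.7, -0.3]
grip_width: 0.0429
time: 26.9
position: [0.6355, 0.0215, 0.1882]
tool_rot: [0.466, 0.885, -0.0, -0.001]
ft_force: [0.1, -0.2, 0.1]
grip_width: 0.0432
[0.63549817 0.02149678 0.18818836] [[-0.565  0.825 -0.002]
 [ 0.825  0.565  0.001]
 [ 0.002 -0.001 -1.   ]]
wrist small 1303 (array([0.63878395, 0.02229344]), np.float64(0.001072036415214972))
nozzle 3461 [-532.49765268  839.58728126  994.53523314]
skirt 478 (array([0.63625341, 0.02072412, 0.02345891]), np.float64(0.00017661194957981421)) 0.17801067110212707
black 0 0
scene small 104 (array([0.63489014, 0.01869541]), np.float64(0.001393154080038761))
nozzle 1 0
skirt 60 (array([-570.61128044, -535.91641897,  783.27623949]), np.float64(0.0033348506622132845)) 0.17530954308826796
black 462 (array([0.54852817, 0.34442881, 0.03352132]), np.float64(0.001475786507151522))
side small 119 (array([0.63811374, 0.02216957]), np.float64(0.0011163709376745545))
nozzle 123 [0.62495971 0.01610618 0.0151526 ]
skirt 46 (array([0.6364702 , 0.02031494, 0.02361108]), np.float64(0.0010876917114325362)) 0.1786375095447611
black 769 (array([0.55036862, 0.3451427 , 0.03386202]), np.float64(0.0006332262571623892))
```

View pics/wrist13.png

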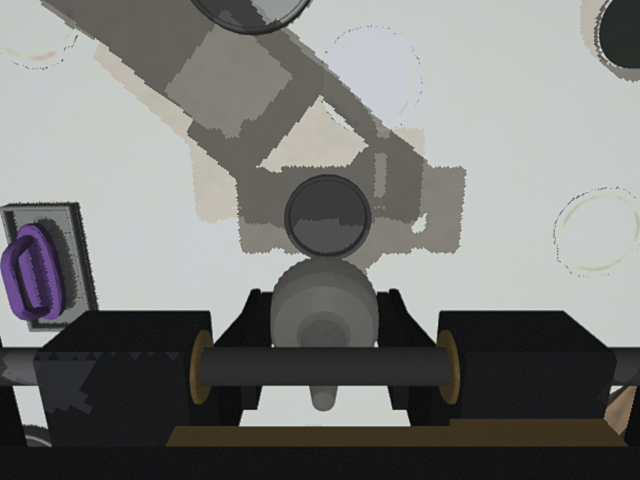

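View pics/side13.png

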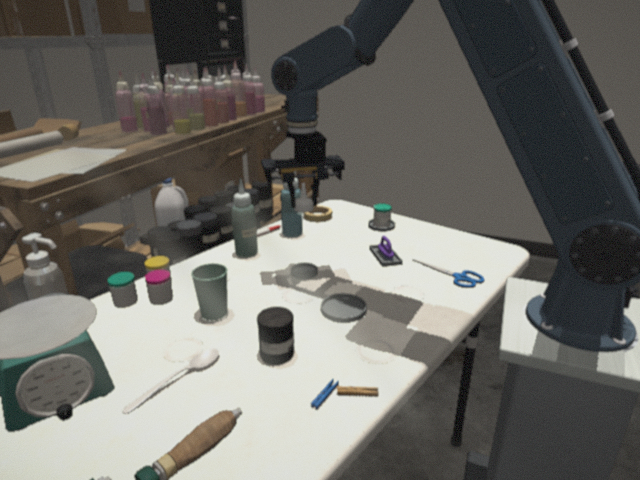

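The small saucer (rim at columns 284–371, centre 328) lines up with the cap (centre about column 325). Correct 2.6 mm and lower.

```bash
python3 -m inch '[{"ax":0,"ay":0,"az":0,"dx":0.3,"dy":2.6,"dz":15,"gripper":35},{"ax":0,"ay":0,"az":0,"dx":0,"dy":0,"dz":30,"gripper":35},{"ax":0,"ay":0,"az":0,"dx":0,"dy":0,"dz":35,"gripper":35},{"ax":0,"ay":0,"az":0,"dx":0,"dy":0,"dz":35,"gripper":35},{"ax":0,"ay":0,"az":0,"dx":0,"dy":0,"dz":25,"gripper":35},{"ax":0,"ay":0,"az":0,"dx":0,"dy":0,"dz":15,"gripper":35},{"ax":0,"ay":0,"az":0,"dx":0,"dy":0,"dz":8,"gripper":35},{"ax":0,"ay":0,"az":0,"dx":0,"dy":0,"dz":4,"gripper":35}]' && python3 -m inch '[{"ax":0,"ay":0,"az":0,"dx":0,"dy":0,"dz":0,"gripper":35},{"ax":0,"ay":0,"az":0,"dx":0,"dy":0,"dz":0,"gripper":35},{"ax":0,"ay":0,"az":0,"dx":0,"dy":0,"dz":0,"gripper":35}]'
```

```text
time: 27.85
position: [0.6384, 0.0228, 0.0213]
tool_rot: [0.466, 0.885, -0.0, -0.0]
ft_force: [0.1, -0.1, 0.1]
grip_width: 0.0434
time: 28.15
position: [0.6392, 0.0223, 0.0231]
tool_rot: [0.467, 0.884, 0.0, 0.001]
ft_force: [0.6, 0.4, 0.3]
grip_width: 0.0429
```

```bash
python3 -m inch '[{"ax":0,"ay":0,"az":0,"dx":0.2,"dy":-1.2,"dz":3,"gripper":35},{"ax":0,"ay":0,"az":0,"dx":0,"dy":0,"dz":2,"gripper":35},{"ax":0,"ay":0,"az":0,"dx":0,"dy":0,"dz":1,"gripper":35},{"ax":0,"ay":0,"az":0,"dx":0,"dy":0,"dz":0,"gripper":35},{"ax":0,"ay":0,"az":0,"dx":0,"dy":0,"dz":0,"gripper":35}]' && python3 -m inch '[{"ax":0,"ay":0,"az":0,"dx":0,"dy":0,"dz":1,"gripper":35},{"ax":0,"ay":0,"az":0,"dx":0,"dy":0,"dz":0,"gripper":35},{"ax":0,"ay":0,"az":0,"dx":0,"dy":0,"dz":0,"gripper":35}]' && python3 -m inch '[{"ax":0,"ay":0,"az":0,"dx":0,"dy":0,"dz":0.7,"gripper":35},{"ax":0,"ay":0,"az":0,"dx":0,"dy":0,"dz":0,"gripper":35},{"ax":0,"ay":0,"az":0,"dx":0,"dy":0,"dz":0,"gripper":35}]'
```

```text
time: 28.65
position: [0.6372, 0.0219, 0.0158]
tool_rot: [0.467, 0.884, -0.0, -0.0]
ft_force: [-0.1, -0.7, -0.2]
grip_width: 0.043
time: 28.95
position: [0.6372, 0.022, 0.0148]
tool_rot: [0.467, 0.885, -0.0, -0.0]
ft_force: [0.4, 0.6, -0.2]
grip_width: 0.0433
time: 29.25
position: [0.6372, 0.022, 0.0141]
tool_rot: [0.467, 0.884, -0.0, -0.0]
ft_force: [-0.2, 0.2, -0.1]
grip_width: 0.0427
```

```bash
python3 -m inch '[{"ax":0,"ay":0,"az":0,"dx":0,"dy":0,"dz":0.6,"gripper":35},{"ax":0,"ay":0,"az":0,"dx":0,"dy":0,"dz":0,"gripper":35},{"ax":0,"ay":0,"az":0,"dx":0,"dy":0,"dz":0,"gripper":35}]'
python3 - <<'E'
from h import *
c,W=cloud("side"); cv2.imwrite("pics/side14.png",cv2.resize(c["img"][190:320,230:380,::-1],None,fx=4,fy=4))
E
```

```text
time: 29.55
position: [0.6373, 0.022, 0.0138]
tool_rot: [0.467, 0.885, 0.0, 0.0]
ft_force: [-0.4, -0.2, 2.0]
grip_width: 0.0432
```

View pics/side14.png

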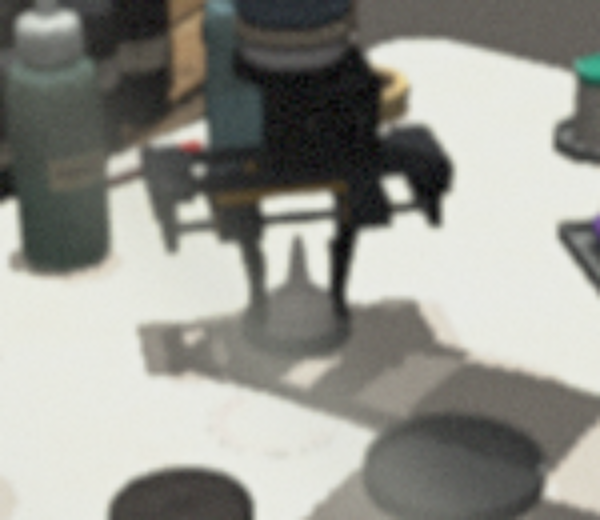

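The cap seems seated: the 2 N contact comes at z = 0.0138, as expected from the grasp height. The fingertips are near rim level, so I'll open only slightly, go straight up, then open fully.

```bash
python3 -m inch '[{"ax":0,"ay":0,"az":0,"dx":0,"dy":0,"dz":-0.3,"gripper":46},{"ax":0,"ay":0,"az":0,"dx":0,"dy":0,"dz":0,"gripper":53},{"ax":0,"ay":0,"az":0,"dx":0,"dy":0,"dz":0,"gripper":56},{"ax":0,"ay":0,"az":0,"dx":0,"dy":0,"dz":0,"gripper":56}]' && python3 -m inch '[{"ax":0,"ay":0,"az":0,"dx":0,"dy":0,"dz":-1,"gripper":56},{"ax":0,"ay":0,"az":0,"dx":0,"dy":0,"dz":-2,"gripper":60},{"ax":0,"ay":0,"az":0,"dx":0,"dy":0,"dz":-3,"gripper":65},{"ax":0,"ay":0,"az":0,"dx":0,"dy":0,"dz":-3,"gripper":75},{"ax":0,"ay":0,"az":0,"dx":0,"dy":0,"dz":0,"gripper":90},{"ax":0,"ay":0,"az":0,"dx":0,"dy":0,"dz":0,"gripper":100},{"ax":0,"ay":0,"az":0,"dx":0,"dy":0,"dz":0,"gripper":100}]'
```

```text
time: 30.0
position: [0.6371, 0.022, 0.0136]
tool_rot: [0.467, 0.884, -0.0, -0.0]
ft_force: [0.7, -0.9, 0.4]
grip_width: 0.0481
time: 30.7
position: [0.6372, 0.022, 0.0228]
tool_rot: [0.467, 0.884, -0.0, -0.0]
ft_force: [0.1, 0.2, 0.5]
grip_width: 0.0803
```

```bash
python3 -m inch '[{"ax":0,"ay":0,"az":0,"dx":0,"dy":0,"dz":-10,"gripper":100},{"ax":0,"ay":0,"az":0,"dx":0,"dy":0,"dz":-20,"gripper":100},{"ax":0,"ay":0,"az":0,"dx":0,"dy":0,"dz":-30,"gripper":100},{"ax":0,"ay":0,"az":0,"dx":0,"dy":0,"dz":-40,"gripper":100},{"ax":0,"ay":0,"az":0,"dx":0,"dy":0,"dz":-40,"gripper":100},{"ax":0,"ay":0,"az":0,"dx":0,"dy":0,"dz":-30,"gripper":100},{"ax":0,"ay":0,"az":0,"dx":0,"dy":0,"dz":-20,"gripper":100},{"ax":0,"ay":0,"az":0,"dx":0,"dy":0,"dz":0,"gripper":100}]'
python3 - <<'E'
from h import *
o=robot.get_obs(); print(o["position"],o["tool_rot"])
for n in("wrist","scene","side"):
  c,W=cloud(n); cv2.imwrite(f"pics/{n}15.png",c["img"][:,:,::-1])
  P,_=near(W,c["img"],(.637,.021),.055,.009,.014); print(n,"small",len(P),circ(P,.034))
  P,_=near(W,c["img"],(.637,.021),.03,.016,.024); print("skirt",len(P),circ(P,.0235) if len(P)>9 else 0)
  P,_=near(W,c["img"],(.637,.021),.03,.045,.08); print("nozzle",len(P),circ(P)[0] if len(P)>9 else 0,P[:,2].max())
E
```

```text
time: 31.5
position: [0.6395, 0.0217, 0.2173]
tool_rot: [0.467, 0.885, 0.001, 0.004]
ft_force: [0.5, -0.6, -0.2]
grip_width: 0.0869
[0.6394868  0.02173333 0.21732384] [0.46651029 0.88450536 0.00147868 0.00402931]
wrist small 930 (array([0.63907215, 0.02217662]), np.float64(0.0013560915720949203))
skirt 263 (array([0.63883576, 0.02080045]), np.float64(0.0006591755701991636))
nozzle 261 [0.63714327 0.0229468  0.00396385] 0.07252298985470201
scene small 117 (array([0.63808746, 0.02128528]), np.float64(0.0031600001023652097))
skirt 74 (array([0.63698513, 0.02095332]), np.float64(0.001964294232327503))
nozzle 44 [0.63545127 0.01851184 0.00481642] 0.07022909566353086
side small 105 (array([0.63880398, 0.01983597]), np.float64(0.002708242109775709))
skirt 58 (array([0.63882532, 0.01924781]), np.float64(0.0009556933824495309))
nozzle 42 [0.63623053 0.02546277 0.00381152] 0.07231646963743132
```

View pics/wrist15.png

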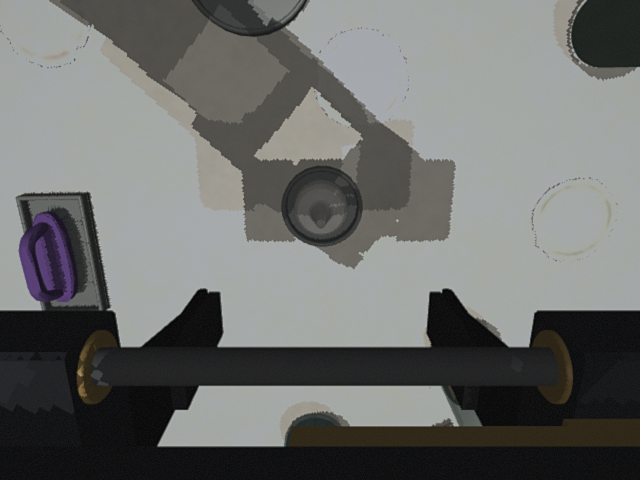

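The cap is concentric in the small saucer (rim at columns 282–362, cap centre 321) and its tip is at z = 0.072, as it should be. Last is the black jar.

```bash
python3 -m inch '[{"ax":0,"ay":0,"az":0,"dx":39.5,"dy":13.9,"dz":0,"gripper":100},{"ax":0,"ay":0,"az":0,"dx":39.5,"dy":13.9,"dz":0,"gripper":100},{"ax":0,"ay":0,"az":0,"dx":39.5,"dy":13.9,"dz":0,"gripper":100},{"ax":0,"ay":0,"az":0,"dx":39.5,"dy":13.9,"dz":0,"gripper":100},{"ax":0,"ay":0,"az":0,"dx":39.5,"dy":13.9,"dz":0,"gripper":100},{"ax":0,"ay":0,"az":0,"dx":39.5,"dy":13.9,"dz":0,"gripper":100},{"ax":0,"ay":0,"az":0,"dx":39.5,"dy":13.9,"dz":0,"gripper":100},{"ax":0,"ay":0,"az":0,"dx":39.5,"dy":13.9,"dz":0,"gripper":100}]' && python3 -m inch '[{"ax":0,"ay":0,"az":0,"dx":0,"dy":0,"dz":20,"gripper":100},{"ax":0,"ay":0,"az":0,"dx":0,"dy":0,"dz":30,"gripper":100},{"ax":0,"ay":0,"az":0,"dx":0,"dy":0,"dz":25,"gripper":100},{"ax":0,"ay":0,"az":0,"dx":0,"dy":0,"dz":10,"gripper":100},{"ax":0,"ay":0,"az":0,"dx":0,"dy":0,"dz":0,"gripper":100},{"ax":0,"ay":0,"az":0,"dx":0,"dy":0,"dz":0,"gripper":100},{"ax":0,"ay":0,"az":0,"dx":0,"dy":0,"dz":0,"gripper":100}]'
python3 - <<'E'
from h import *
o=robot.get_obs(); print(o["position"],o["tool_rot"])
for n in("wrist","scene","side"):
  c,W=cloud(n); cv2.imwrite(f"pics/{n}16.png",c["img"][:,:,::-1])
  P,_=near(W,c["img"],(.550,.3455),.045,.085,.094); print(n,"top",len(P),cv2.minEnclosingCircle(P[:,:2].astype(np.float32)))
  P,_=near(W,c["img"],(.5505,.346),.06,.02,.07); print("black",len(P),circ(P) if len(P)>50 else 0)
E
```

```text
time: 32.45
position: [0.5488, 0.3466, 0.2104]
tool_rot: [0.467, 0.884, -0.002, -0.001]
ft_force: [0.8, 0.5, 0.3]
grip_width: 0.0871
time: 33.15
position: [0.5516, 0.3458, 0.1291]
tool_rot: [0.467, 0.884, 0.001, 0.001]
ft_force: [-0.3, -0.8, -0.5]
grip_width: 0.087
[0.55160133 0.34576458 0.12910203] [4.66697752e-01 8.84416002e-01 9.57010992e-04 7.92116111e-04]
wrist top 13349 ((0.5508608818054199, 0.3459499478340149), 0.035199254751205444)
black 1361 (array([-1185.18541094,  1777.67959677,  2136.52803366]), np.float64(0.0024666081235409365))
scene top 261 ((0.5455456376075745, 0.3440377712249756), 0.03672377020120621)
black 469 (array([0.54847795, 0.34473842, 0.03365409]), np.float64(0.0013560472898327125))
side top 649 ((0.5505464673042297, 0.3467366099357605), 0.03612222895026207)
black 760 (array([0.55043526, 0.34495338, 0.0339723 ]), np.float64(0.000603832231319032))
```

View pics/wrist16.png

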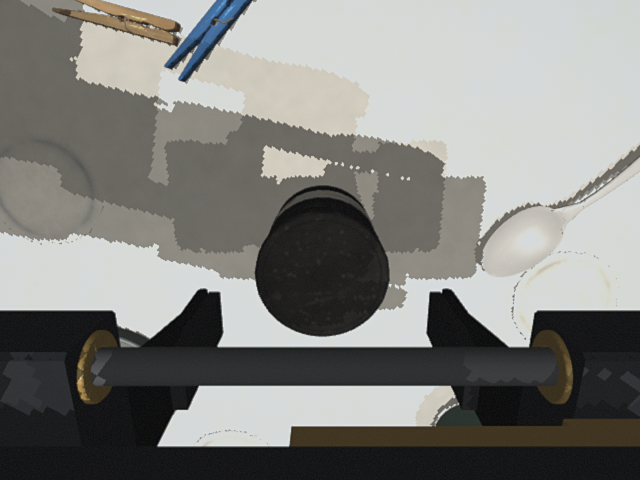

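The jar's cap spans columns 256–388 (centre 322) between the fingers (centre about 325). I'll shift 1.6 mm, go down and grip.

```bash
python3 -m inch '[{"ax":0,"ay":0,"az":0,"dx":0.4,"dy":-1.6,"dz":5,"gripper":100},{"ax":0,"ay":0,"az":0,"dx":0,"dy":0,"dz":15,"gripper":100},{"ax":0,"ay":0,"az":0,"dx":0,"dy":0,"dz":22,"gripper":100},{"ax":0,"ay":0,"az":0,"dx":0,"dy":0,"dz":22,"gripper":100},{"ax":0,"ay":0,"az":0,"dx":0,"dy":0,"dz":20,"gripper":100},{"ax":0,"ay":0,"az":0,"dx":0,"dy":0,"dz":10,"gripper":100},{"ax":0,"ay":0,"az":0,"dx":0,"dy":0,"dz":3,"gripper":100},{"ax":0,"ay":0,"az":0,"dx":0,"dy":0,"dz":0,"gripper":100}]' 25 && python3 -m inch '[{"ax":0,"ay":0,"az":0,"dx":0,"dy":0,"dz":0,"gripper":85},{"ax":0,"ay":0,"az":0,"dx":0,"dy":0,"dz":0,"gripper":78},{"ax":0,"ay":0,"az":0,"dx":0,"dy":0,"dz":0,"gripper":60},{"ax":0,"ay":0,"az":0,"dx":0,"dy":0,"dz":0,"gripper":60},{"ax":0,"ay":0,"az":0,"dx":0,"dy":0,"dz":0,"gripper":60},{"ax":0,"ay":0,"az":0,"dx":0,"dy":0,"dz":0,"gripper":60},{"ax":0,"ay":0,"az":0,"dx":0,"dy":0,"dz":0,"gripper":60}]' 25
```

```text
time: 34.1
position: [0.5489, 0.3449, 0.0304]
tool_rot: [0.467, 0.884, -0.0, -0.0]
ft_force: [0.3, 0.1, -1.1]
grip_width: 0.0873
time: 34.8
position: [0.55, 0.3455, 0.0318]
tool_rot: [0.467, 0.884, 0.001, 0.001]
ft_force: [1.6, 1.0, 5.6]
grip_width: 0.069
```

```bash
python3 -m inch '[{"ax":0,"ay":0,"az":0,"dx":0,"dy":0,"dz":-4,"gripper":60},{"ax":0,"ay":0,"az":0,"dx":0,"dy":0,"dz":-8,"gripper":60},{"ax":0,"ay":0,"az":0,"dx":0,"dy":0,"dz":-18,"gripper":60},{"ax":0,"ay":0,"az":0,"dx":0,"dy":0,"dz":-20,"gripper":60},{"ax":0,"ay":0,"az":0,"dx":0,"dy":0,"dz":-10,"gripper":60},{"ax":0,"ay":0,"az":0,"dx":0,"dy":0,"dz":0,"gripper":60}]' && python3 -m inch '[{"ax":0,"ay":0,"az":0,"dx":-7,"dy":-9.3,"dz":0,"gripper":60},{"ax":0,"ay":0,"az":0,"dx":-16,"dy":-21.3,"dz":0,"gripper":60},{"ax":0,"ay":0,"az":0,"dx":-22,"dy":-29.2,"dz":0,"gripper":60},{"ax":0,"ay":0,"az":0,"dx":-24,"dy":-31.9,"dz":0,"gripper":60},{"ax":0,"ay":0,"az":0,"dx":-24,"dy":-31.9,"dz":0,"gripper":60},{"ax":0,"ay":0,"az":0,"dx":-20,"dy":-26.6,"dz":0,"gripper":60},{"ax":0,"ay":0,"az":0,"dx":-12.9,"dy":-17.2,"dz":0,"gripper":60},{"ax":0,"ay":0,"az":0,"dx":0,"dy":0,"dz":0,"gripper":60}]' && python3 -m inch '[{"ax":0,"ay":0,"az":0,"dx":0,"dy":0,"dz":0,"gripper":60},{"ax":0,"ay":0,"az":0,"dx":0,"dy":0,"dz":0,"gripper":60}]'
python3 - <<'E'
from h import *
o=robot.get_obs(); T=o["position"]; print(T,o["tool_rot"],o["ft_force"])
for n in("wrist","scene","side"):
  c,W=cloud(n); cv2.imwrite(f"pics/{n}17.png",c["img"][:,:,::-1])
  P,_=near(W,c["img"],(.483,.147),.07,.009,.0155); print(n,"large",len(P),circ(P,.050))
  P,_=near(W,c["img"],T[:2],.05,T[2]-.028,T[2]-.003); print("body",len(P),circ(P,.034),circ(P)[0])
E
```

```text
time: 35.4
position: [0.5496, 0.3452, 0.0922]
tool_rot: [0.467, 0.885, 0.001, 0.001]
ft_force: [0.5, -0.6, -2.3]
grip_width: 0.0687
time: 36.2
position: [0.4787, 0.1437, 0.0898]
tool_rot: [0.468, 0.884, -0.002, -0.002]
ft_force: [-0.2, 0.2, -2.0]
grip_width: 0.069
time: 36.4
position: [0.4822, 0.147, 0.0906]
tool_rot: [0.466, 0.885, 0.0, 0.0]
ft_force: [0.4, 0.5, -3.2]
grip_width: 0.0685
[0.48219147 0.14696298 0.09059798] [4.66404256e-01 8.84571680e-01 1.12071300e-04 1.70669782e-05] [ 0.441752    0.50431257 -3.24350329]
wrist large 2406 (array([0.48449927, 0.14776746]), np.float64(0.0010826427095520438))
body 1442 (array([0.44759286, 0.20001076]), np.float64(0.003931779437613275)) [-329.47278052  490.6341632   591.11014637]
scene large 162 (array([0.48094062, 0.14494582]), np.float64(0.0012673399172390687))
body 262 (array([0.43934722, 0.10489769]), np.float64(0.007587596489415836)) [0.48063637 0.14610295 0.03355362]
side large 223 (array([0.48377254, 0.14851247]), np.float64(0.0011989810056754757))
body 301 (array([0.48267555, 0.14653011]), np.float64(0.0008345567967209533)) [0.48258108 0.14682035 0.03374397]
```

View pics/wrist17.png

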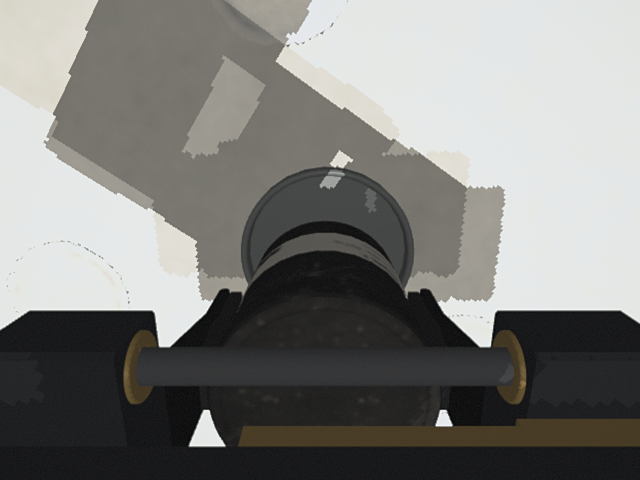

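View pics/side17.png

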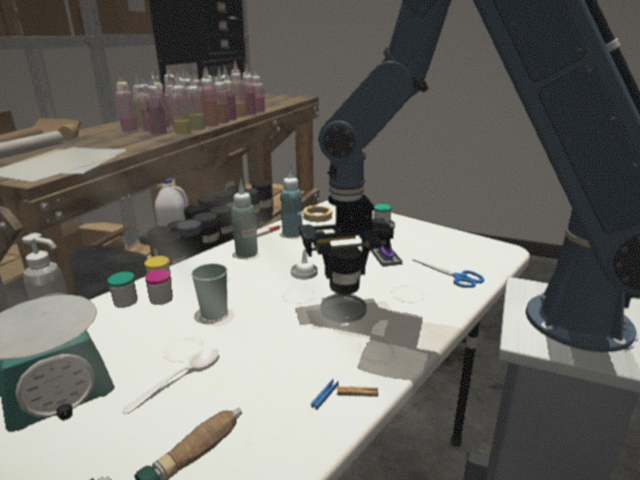

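The black jar is upright over the large saucer (saucer columns 242–413, jar centred near 325), aligned to within about 2 mm. Lower it.

```bash
python3 -m inch '[{"ax":0,"ay":0,"az":0,"dx":0,"dy":0.8,"dz":10,"gripper":60},{"ax":0,"ay":0,"az":0,"dx":0,"dy":0,"dz":15,"gripper":60},{"ax":0,"ay":0,"az":0,"dx":0,"dy":0,"dz":13,"gripper":60},{"ax":0,"ay":0,"az":0,"dx":0,"dy":0,"dz":8,"gripper":60},{"ax":0,"ay":0,"az":0,"dx":0,"dy":0,"dz":4,"gripper":60},{"ax":0,"ay":0,"az":0,"dx":0,"dy":0,"dz":0,"gripper":60},{"ax":0,"ay":0,"az":0,"dx":0,"dy":0,"dz":0,"gripper":60}]' && python3 -m inch '[{"ax":0,"ay":0,"az":0,"dx":0,"dy":0,"dz":1.5,"gripper":60},{"ax":0,"ay":0,"az":0,"dx":0,"dy":0,"dz":1,"gripper":60},{"ax":0,"ay":0,"az":0,"dx":0,"dy":0,"dz":0,"gripper":60},{"ax":0,"ay":0,"az":0,"dx":0,"dy":0,"dz":0,"gripper":60}]'
```

```text
time: 37.25
position: [0.4829, 0.1471, 0.041]
tool_rot: [0.466, 0.885, 0.0, 0.0]
ft_force: [0.5, -0.9, -2.3]
grip_width: 0.0688
time: 37.65
position: [0.4827, 0.147, 0.0385]
tool_rot: [0.467, 0.884, 0.0, 0.0]
ft_force: [-0.4, -0.4, -2.7]
grip_width: 0.0689
```

```bash
python3 -m inch '[{"ax":0,"ay":0,"az":0,"dx":0,"dy":0,"dz":1,"gripper":60},{"ax":0,"ay":0,"az":0,"dx":0,"dy":0,"dz":1,"gripper":60},{"ax":0,"ay":0,"az":0,"dx":0,"dy":0,"dz":0,"gripper":60},{"ax":0,"ay":0,"az":0,"dx":0,"dy":0,"dz":0,"gripper":60}]' && python3 -m inch '[{"ax":0,"ay":0,"az":0,"dx":0,"dy":0,"dz":0.7,"gripper":60},{"ax":0,"ay":0,"az":0,"dx":0,"dy":0,"dz":0,"gripper":60},{"ax":0,"ay":0,"az":0,"dx":0,"dy":0,"dz":0,"gripper":60}]'
```

```text
time: 38.05
position: [0.4826, 0.147, 0.0363]
tool_rot: [0.467, 0.884, -0.0, -0.0]
ft_force: [-0.7, 0.6, -2.8]
grip_width: 0.0688
time: 38.35
position: [0.4827, 0.147, 0.0357]
tool_rot: [0.467, 0.884, 0.0, 0.0]
ft_force: [0.1, 0.0, -0.5]
grip_width: 0.0689
```

```bash
python3 -m inch '[{"ax":0,"ay":0,"az":0,"dx":0,"dy":0,"dz":0.5,"gripper":60},{"ax":0,"ay":0,"az":0,"dx":0,"dy":0,"dz":0,"gripper":60},{"ax":0,"ay":0,"az":0,"dx":0,"dy":0,"dz":0,"gripper":60}]'
```

```text
time: 38.65
position: [0.4828, 0.1471, 0.0357]
tool_rot: [0.467, 0.885, 0.0, 0.0]
ft_force: [-1.0, 0.2, 5.9]
grip_width: 0.0688
```

The jar is seated (force went from −2.8 to +5.9 N). Release and go up.

```bash
python3 -m inch '[{"ax":0,"ay":0,"az":0,"dx":0,"dy":0,"dz":-0.4,"gripper":60},{"ax":0,"ay":0,"az":0,"dx":0,"dy":0,"dz":0,"gripper":82},{"ax":0,"ay":0,"az":0,"dx":0,"dy":0,"dz":0,"gripper":90},{"ax":0,"ay":0,"az":0,"dx":0,"dy":0,"dz":0,"gripper":100},{"ax":0,"ay":0,"az":0,"dx":0,"dy":0,"dz":0,"gripper":100},{"ax":0,"ay":0,"az":0,"dx":0,"dy":0,"dz":0,"gripper":100}]' && python3 -m inch '[{"ax":0,"ay":0,"az":0,"dx":0,"dy":0,"dz":-5,"gripper":100},{"ax":0,"ay":0,"az":0,"dx":0,"dy":0,"dz":-15,"gripper":100},{"ax":0,"ay":0,"az":0,"dx":0,"dy":0,"dz":-25,"gripper":100},{"ax":0,"ay":0,"az":0,"dx":0,"dy":0,"dz":-35,"gripper":100},{"ax":0,"ay":0,"az":0,"dx":0,"dy":0,"dz":-40,"gripper":100},{"ax":0,"ay":0,"az":0,"dx":0,"dy":0,"dz":-40,"gripper":100},{"ax":0,"ay":0,"az":0,"dx":0,"dy":0,"dz":-25,"gripper":100},{"ax":0,"ay":0,"az":0,"dx":0,"dy":0,"dz":0,"gripper":100}]' && python3 -m inch '[{"ax":0,"ay":0,"az":0,"dx":0,"dy":0,"dz":0,"gripper":100},{"ax":0,"ay":0,"az":0,"dx":0,"dy":0,"dz":0,"gripper":100},{"ax":0,"ay":0,"az":0,"dx":0,"dy":0,"dz":0,"gripper":100}]'
python3 - <<'E'
from h import *
o=robot.get_obs(); print(o["position"],o["ft_force"])
S=dict(black=((.483,.147),.04,.085,.1),powder=((.536,-.3595),.04,.064,.076))
for n in("wrist","scene","side"):
  c,W=cloud(n); cv2.imwrite(f"pics/{n}18.png",c["img"][:,:,::-1]); print(n)
  for k,(xy,r,a,b) in S.items():
    P,_=near(W,c["img"],xy,r,a,b)
    if len(P)>9: print(k,"top",len(P),np.round(cv2.minEnclosingCircle(P[:,:2].astype(np.float32))[0],4),np.median(P[:,2]))
  for k,xy,r,a,b,rad in [("large",(.483,.147),.07,.009,.0155,.05),("blackbody",(.483,.147),.045,.025,.07,None),("beaker",(.7457,.271),.08,.08,.108,.039),("bottle",(.7775,-.1976),.08,.03,.12,.033)]:
    P,_=near(W,c["img"],xy,r,a,b)
    if len(P)>50: print(k,len(P),circ(P,rad))
  for k,xy,r in[("brush",(.468,-.15),.06),("cap",(.637,.021),.03)]:
    P,_=near(W,c["img"],xy,r,.03,.1)
    if len(P)>5: print(k,"zmax",P[:,2].max())
E
```

```text
time: 39.25
position: [0.4826, 0.147, 0.0354]
tool_rot: [0.467, 0.884, -0.0, -0.0]
ft_force: [0.2, 0.2, -0.2]
grip_width: 0.0858
time: 40.05
position: [0.4851, 0.1473, 0.2247]
tool_rot: [0.466, 0.885, 0.003, 0.004]
ft_force: [0.7, -1.1, -0.4]
grip_width: 0.087
time: 40.35
position: [0.4815, 0.1469, 0.2191]
tool_rot: [0.467, 0.884, -0.001, -0.001]
ft_force: [0.5, -0.4, -0.3]
grip_width: 0.0867
[0.48153923 0.14685894 0.21909499] [ 0.48015383 -0.4254901  -0.29804436]
wrist
black top 7270 [0.4836 0.1478] 0.09319013090067715
large 1174 (array([0.48487993, 0.14762129]), np.float64(0.0011267325162990366))
blackbody 516 (array([-514.43690324,  753.96725652,  912.86927593]), np.float64(0.0024959758314935243))
cap zmax 0.06418153999485904
scene
black top 429 [0.4798 0.1454] 0.09105364668767324
powder top 476 [ 0.5327 -0.36  ] 0.06750891407923298
large 201 (array([0.48375498, 0.14825177]), np.float64(0.004233019850102396))
blackbody 499 (array([0.48117276, 0.14606628, 0.03358766]), np.float64(0.0010764661481477492))
beaker 453 (array([0.74537023, 0.27086475]), np.float64(0.003173787153478873))
bottle 955 (array([ 0.77706665, -0.19726873]), np.float64(0.0011828090451080006))
brush zmax 0.05988741330460101
cap zmax 0.06974280929415921
side
black top 469 [0.4837 0.1468] 0.0922243879850696
powder top 114 [ 0.537  -0.3577] 0.06854253328275833
large 247 (array([0.48474153, 0.14549243]), np.float64(0.0030136707607564817))
blackbody 547 (array([0.48287997, 0.14679502, 0.0336523 ]), np.float64(0.0008197993060952979))
beaker 731 (array([0.74646728, 0.27129492]), np.float64(0.0030923778457341775))
bottle 600 (array([ 0.77865657, -0.19783396]), np.float64(0.0011996993356329817))
brush zmax 0.060348174698442225
cap zmax 0.07066091780741979
```

View pics/wrist18.png

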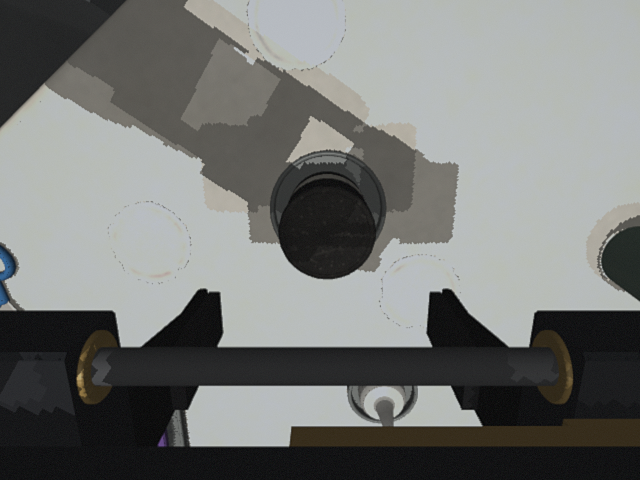

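View pics/scene18.png

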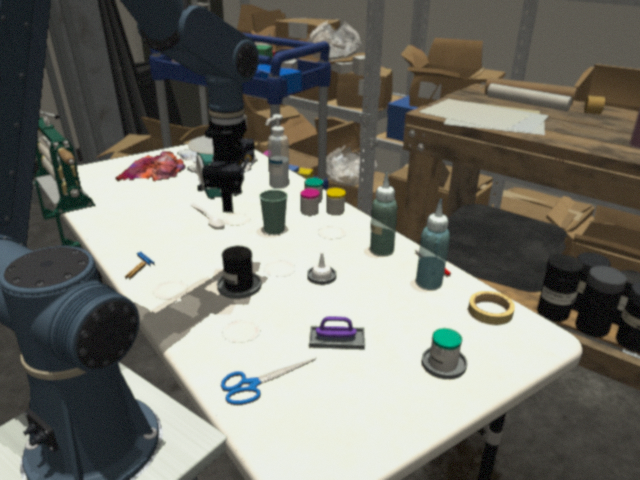

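All four things stand upright in their dishes: black jar at (238,270), cap at (322,270), brush at (337,333) and powder jar at (446,352). The beaker and bottle haven't moved, and the gripper is clear and still.

```bash
python3 -c "
from rig import robot
print(robot.hand_in())"
```

```text
the job is handed in; nothing more can be done
None
```

I took both stacks apart one thing at a time and stood each item upright in its dish. The job is handed in, at about 40 s of the 120 s allowed; `hand_in` gives no verdict.

**Last checks:**

| Thing | Dish | Distance from dish centre | Top height (expected) |
|---|---|---|---|
| Black jar | large saucer | within about 2 mm | 91–93 mm (94) |
| Powder jar | medium saucer | within about 2–3 mm | 68–69 mm (70) |
| Nozzle cap | small saucer | within about 2 mm | 70–72 mm (72) |
| Brush | oblong dish | within about 2 mm | 60 mm (59) |

- **Bystanders:** the beaker and the bottle measured within 1 mm of where they started.
- **Gripper:** it was clear of everything and still at hand-in.

**What went wrong or disagreed:**
- **Nozzle cap grip:** the first grip closed on the cap's tapered shoulder (41 mm wide). I opened before lifting and took it again lower, where it held at 43 mm although the skirt is given as 47 mm.
- **Cameras:** they disagree with each other by about 2–4 mm, so I averaged them for the dish centres.
- **Rim fits:** the rim circle fits are less reliable for the large and medium saucers once filled, so for those two I used the rim fits taken while they were empty.
- **Refused moves:** my first two move calls were refused for missing keys, so the arm did not move.

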